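# Lid the fired tea caddies and the honey pot

## Robot

A 6-joint arm with a two-finger parallel gripper is mounted at the origin on a cart in front of the work surface, level with it; the furniture and walls round the work are solid. World frame = base frame: x ahead of the robot, y to its left, z up, the work surface at z = 0. Lengths are in m, angles in degrees, forces in N, time in s.
With the tool pointing down it reaches from about 0.25 to 0.85 m from the base axis. Payload 12.5 kg.
Tool frame: the origin (TCP) lies at the very end of the fingers, on their centre line; the grasp point (between the pads) lies 19 mm behind it; x points along the fingers, z is the direction in which the jaws open and shut, and the axes are right-handed (so a half turn about x gives the same grasp; the last joint's range is limited). The gripper opens to 93 mm and grips with 3 to 60 N. Pads are 15 mm wide; open, the fingers measure 128 mm over their backs; the gripper's body (75 mm by 188 mm) begins 65 mm behind the grasp point.
Start: joints at [70.669, 20.094, 94.641, -0, 65.266, -4.847], TCP at [0.138, 0.533, 0.219] pointing down, gripper open.
Joint ranges: [-157.81, 157.81], [-45, 120.19], [0.68, 151.7], [-89.99, 269.99], [4.06, 180], [-164.3, 164.3]. Speed limits (degrees/s): [127.2, 127.2, 159.86, 180, 180, 180].

## Interface

Orientations are given as a 3x3 rotation matrix whose columns are the frame's x, y, z axes.
In Python, from rig import arm, optics, close_job gives the robot as it stands. The module is installed in compiled form; this text tells all that it offers.
- The arm moves only by the tool move_arm, never from a script. Its argument "moves" is a list that holds one entry, the list of rows, each a list of 7 numbers: the opening, from 0 (shut) to 1 (fully open), then the shift along the tool's x, y, z in cm, then the turn, a rotation vector about the tool's x, y, z in rad. In form: [[[gripper, tx, ty, tz, ax, ay, az], ...]]. A call has 1 to 8 rows; each row is the pose to reach, as a shift and turn from the pose commanded when the call began, along the tool's axes at that moment; what a row does not reach only later rows make up. A row lasts 1/10 s, in which the tool goes at most 50 mm and 8.59 degrees, less where a joint would pass 70% of its speed; a pose out of reach is approached as far as the arm can. A call with a gripper value outside its range is refused whole. The fingers move at their own pace and stop on an object; "newtons" is the grip in N (left out, the last holds). Time passes only in rows, so rows that repeat a pose let the fingers close. It gives the time, the measured TCP pose, the force and the opening at its end, in the units of the state.
- arm.get_obs(): the state, without advancing time (a new reading comes with each control period).
- optics.read_camera(name): name is "scene" or "side" or "wrist"; returns a dict with "frame" (420x560x3 uint8, red, green, blue), "range_z" (420x560 float32, m along the optical axis (not along the pixel's ray), 0 where there is no reading), "intrinsics" (3x3 intrinsics, pixels), "k1" (the pictures are not rectified: a ray, as slopes to the right and down, at radius r is drawn at 1 + k1 r^2 times it, then the intrinsics apply), "R" (3x3) and "t" (3): a world point X has camera coordinates R X + t. Camera axes: x right, y down, z forward; pixel columns grow to the right and rows downward; lengths in m; the calibration is good to about 2 mm. A picture is of the moment at which its call begins.
- close_job(): hands the job in, once; it reports no verdict.
Trained networks look in a picture, given as the dict that the camera call returned (one of the last four; its "shot" number tells which), for a name from the list of things; names that differ only in an ending like _2 or _b are one class to them, and where a whole thing is asked for, a point or a joint stands for the part that bears it (a point fixed in the world has none). Each returns a list of dicts, best first, with "confidence" (0 to 1); they miss things now and then, are a little off and sometimes report something else, mostly with a low value. They report only what shows in the picture. A call takes as long as a camera call. They do not tell look-alikes from the thing itself.
- optics.boxes_of(picture, label): "uv" ([column, row] in pixels, amid what is visible of it).
- optics.landmark_of(picture, label): "uv" ([column, row] in pixels: a listed point, or the origin of a listed thing).
The state is a dict: "clock": time; "joints": joint angles; "joint_vel": joint speeds; "joint_torque": joint torques, N m; "eef_pos": TCP position; "eef_rot": TCP orientation; "ft_force": force on the tool from outside, world axes, zero at the start; "ft_torque": the same for the moment, N m; "width": opening from 0.0 (shut) to 1.0 (fully open).
Only numpy, scipy, OpenCV 4.12 (cv2) and the standard library are available. Lean on these libraries where they do the work, as an engineer would, in place of code of your own. Each camera call takes 0.05 s, during which the arm holds its last target.

## Task

The glaze firing is unpacked: put each lid from the kiln shelf onto the pot of its own glaze, where that pot stands on the ware board. Each tea caddy first gets its small plug-shaped inner lid in the neck and then its cap over it, down on the shoulder; the brown honey pot gets its one lid. Set them down gently so that every lid sits level and fully home, and leave the pots standing where they are.

Things in the scene. Friction and masses are not known exactly. Their poses are not given: they have to be found in the camera images.
- celadon_caddy: Large tea caddy, grey-green glaze, open, upright on the wooden ware board (20 mm thick). Round, body 102 mm wide, flat shoulder at height 78 mm; above it a bare buff-clay neck, 72 mm wide at the shoulder tapering to 63 mm at its top (height 96 mm), mouth 53 mm. Inner lid rests on the neck's top, cap rim on the shoulder. Loose, 0.7 kg. Origin: centre of underside, z up the axis.
- blue_caddy: Smaller tea caddy of the same make, dark cobalt-blue glaze, open, upright on the ware board. Body 89 mm wide, flat shoulder at height 64 mm; bare buff-clay neck 61 mm wide at the shoulder tapering to 53 mm at its top (height 80 mm), mouth 43 mm. Loose, 0.5 kg. Origin: centre of underside, z up the axis.
- brown_pot: Squat round honey pot without a neck, dark brown glaze, open, upright on the ware board. Body 100 mm wide, 70 mm high, straight collar 84 mm wide at the top, mouth 72 mm. Takes one lid only. Loose, 0.5 kg. Origin: centre of underside, z up the axis.
- celadon_inner_lid: Inner lid of the green caddy: grey-green disc 61 mm wide, 5 mm thick (top at 17 mm), with a knob 20 mm wide, 14 mm high (top at 31 mm), on a bare clay plug 12 mm deep tapering from 48 to 36 mm. Stands on its plug on the square buff kiln shelf (18 mm thick). Seated: 84 mm above the caddy's origin. Round, 70 g. Origin: centre of the plug's underside, z up.
- celadon_cap: Cap of the green caddy: grey-green upside-down cup 91 mm wide (80 mm inside), 48 mm high, hollow 42 mm deep; on top a knob 24 mm wide, 17 mm high (top at 65 mm). Stands mouth down on the kiln shelf. Seated over the inner lid: 78 mm above the caddy's origin. Round, 0.22 kg. Origin: centre of its mouth, in the plane of the rim (lowest), z up.
- blue_inner_lid: Inner lid of the blue caddy: cobalt-blue disc 51 mm wide, 5 mm thick (top at 16 mm), with a knob 18 mm wide, 13 mm high (top at 29 mm), on a bare clay plug 11 mm deep tapering from 38 to 26 mm. Stands on its plug on the kiln shelf. Seated: 69 mm above the caddy's origin. Round, 50 g. Origin: centre of the plug's underside, z up.
- blue_cap: Cap of the blue caddy: cobalt-blue upside-down cup 79 mm wide (69 mm inside), 45 mm high, hollow 39 mm deep; on top a knob 22 mm wide, 16 mm high (top at 61 mm). Stands mouth down on the kiln shelf. Seated over the inner lid: 64 mm above the caddy's origin. Round, 0.17 kg. Origin: centre of its mouth, in the plane of the rim (lowest), z up.
- brown_lid: Lid of the brown honey pot: dark brown disc 82 mm wide, 6 mm thick (top at 18 mm), with a knob 22 mm wide, 16 mm high (top at 34 mm), on a bare clay plug 12 mm deep tapering from 66 to 52 mm. Stands on its plug on the kiln shelf. Seated: 58 mm above the pot's origin. Round, 0.13 kg. Origin: centre of the plug's underside, z up.
There are look-alikes about, which are no part of the job. What is shaped like the celadon_inner_lid but pink is not meant.

How it is judged:
By the outcome, as a careful person would: the job done as asked, in the order asked, and still so for the second after the job is handed in, with the robot touching nothing.
It also fails if it takes over 152 s, if anything falls off the work surface, if the arm or the gripper's body presses on something with over 40 N, if the wrist force passes 120 N, or if a joint passes its speed limit or range.

## Working session

There is one attempt and no reset: what is moved stays moved. The work goes in short steps, Python scripts to look and compute and a tool call to move; the robot and the scene stay as the last step left them, time stands still between calls to the robot, and variables do not carry over. Pictures are saved under pics/ and viewed, and the job is handed in when it is done.

Besides the shell and the picture viewer there is one more tool, called after "Emit:" in YAML: its name, and indented under it one key for each argument. move_arm: Moves the arm, as the interface text tells. Its arguments: {"type":"object","properties":{"moves":{"type":"array","items":{"type":"array","items":{"type":"array","items":{"type":"number"}}}},"newtons":{"type":"number"}},"required":["moves"]}

```bash
mkdir -p pics
cat > h.py <<'E'
import numpy as np, cv2
from rig import arm, optics
def save(p,name,crop=None,scale=1):
    im=cv2.cvtColor(p["frame"],cv2.COLOR_RGB2BGR)
    if crop: u0,v0,u1,v1=crop; im=im[v0:v1,u0:u1]
    if scale!=1: im=cv2.resize(im,None,fx=scale,fy=scale,interpolation=cv2.INTER_CUBIC)
    cv2.imwrite("pics/"+name,im)
def rays(p,uv):
    uv=np.atleast_2d(np.asarray(uv,float)); K=p["intrinsics"]; k1=p["k1"]
    d=np.stack([(uv[:,0]-K[0,2])/K[0,0],(uv[:,1]-K[1,2])/K[1,1]],1); s=d.copy()
    for _ in range(20): s=d/(1+k1*(s**2).sum(1,keepdims=True))
    return np.c_[s,np.ones(len(s))]
def cloud(p):
    h,w=p["range_z"].shape; vv,uu=np.mgrid[:h,:w]
    r=rays(p,np.c_[uu.ravel(),vv.ravel()])*p["range_z"].reshape(-1,1)
    X=(r-p["t"])@p["R"]
    X[p["range_z"].ravel()<=0]=np.nan
    return X.reshape(h,w,3)
def onplane(p,uv,z):
    d=rays(p,uv)@p["R"]; c=-p["R"].T@p["t"]
    return c+d*((z-c[2])/d[:,2:3])
def proj(p,X):
    c=np.atleast_2d(X)@p["R"].T+p["t"]; s=c[:,:2]/c[:,2:]; s=s*(1+p["k1"]*(s**2).sum(1,keepdims=True))
    K=p["intrinsics"]; return np.c_[s[:,0]*K[0,0]+K[0,2],s[:,1]*K[1,1]+K[1,2]]
NAMES="celadon_caddy blue_caddy brown_pot celadon_inner_lid celadon_cap blue_inner_lid blue_cap brown_lid".split()
E
python3 - <<'E'
from h import *
o=arm.get_obs(); print(o)
for n in ["scene","side","wrist"]:
    p=optics.read_camera(n); save(p,n+"0.png"); C=cloud(p)
    np.savez(n+"0.npz",**p)
    print(n,p["intrinsics"].tolist(),p["k1"],-p["R"].T@p["t"])
    for l in NAMES:
        print(l,[(np.round(q["uv"]).tolist(),round(q["confidence"],2),np.round(C[int(q["uv"][1]),int(q["uv"][0])],3).tolist()) for q in optics.boxes_of(p,l)][:4])
E
```

```text
{'clock': 0.0, 'joints': array([ 7.06681603e+01,  2.01262426e+01,  9.46788558e+01, -6.96777908e-04,
        6.52662419e+01, -4.84863082e+00]), 'joint_vel': array([-0.01614449, -0.07761425,  0.08636542, -0.03394353,  0.02502887,
       -0.01197849]), 'joint_torque': array([ 1.01256337e-04, -4.97327721e+01, -2.85259062e+01,  6.98196050e-02,
        2.57049239e-02, -9.12382029e-05]), 'eef_pos': array([0.13742241, 0.53217649, 0.21807058]), 'eef_rot': array([[-4.01761408e-04, -9.68222231e-01,  2.50091085e-01],
       [-1.17857593e-03,  2.50091390e-01,  9.68221518e-01],
       [-9.99999225e-01,  9.42427075e-05, -1.24160048e-03]]), 'ft_force': array([-0.49387626,  0.63013526,  0.58954696]), 'ft_torque': array([-0.00847461, -0.02638987,  0.02456354]), 'width': 0.9979965175482127}
scene [[502.62671529362615, 0.0, 276.819495544016], [0.0, 502.62671529362615, 206.89660394175218], [0.0, 0.0, 1.0]] -0.18029189265874757 [-0.23486465 -0.75023845  1.03360429]
celadon_caddy [([270.0, 152.0], 0.67, [0.591, 0.12, 0.108])]
blue_caddy [([172.0, 154.0], 0.9, [0.392, 0.351, 0.089])]
brown_pot [([221.0, 153
[... 961 characters left out ...]
0], 0.55, [0.635, -0.442, 0.021]), ([373.0, 251.0], 0.49, [0.65, -0.325, 0.039])]
celadon_cap [([323.0, 234.0], 0.73, [0.539, -0.251, 0.066])]
blue_inner_lid [([270.0, 158.0], 0.32, [0.515, 0.231, 0.079])]
blue_cap [([306.0, 262.0], 0.85, [0.46, -0.346, 0.06])]
brown_lid [([287.0, 226.0], 0.85, [0.467, -0.145, 0.037])]
wrist [[343.5795216343948, 0.0, 280.266481478089], [0.0, 343.5795216343948, 203.895798609943], [0.0, 0.0, 1.0]] -0.03352103430340469 [0.05592393 0.55326544 0.38475838]
celadon_caddy []
blue_caddy [([220.0, 404.0], 0.58, [0.372, 0.397, 0.073])]
brown_pot []
celadon_inner_lid []
celadon_cap []
blue_inner_lid []
blue_cap [([220.0, 404.0], 0.6, [0.373, 0.398, 0.074])]
brown_lid []
```

View pics/scene0.png

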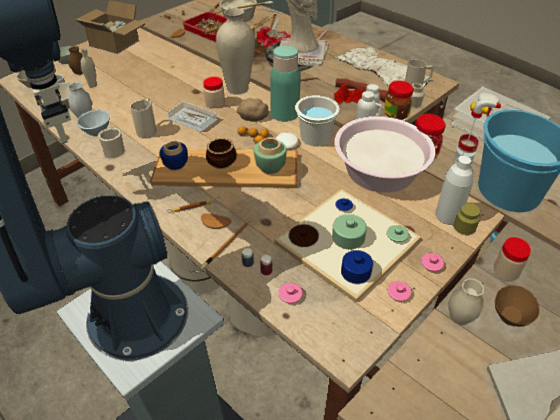

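View pics/side0.png

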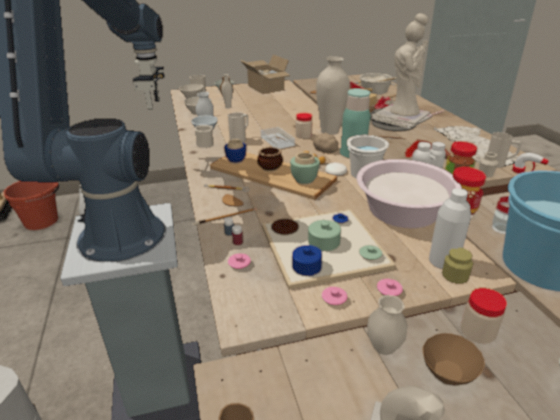

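View pics/wrist0.png

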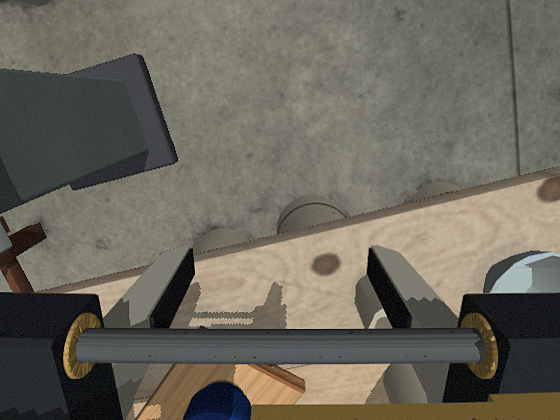

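Run:
```python
import cv2
a=cv2.imread("pics/scene0.png")
cv2.imwrite("pics/crop_shelf.png",cv2.resize(a[180:330,260:460],None,fx=4,fy=4,interpolation=cv2.INTER_CUBIC))
cv2.imwrite("pics/crop_board.png",cv2.resize(a[110:260,100:300],None,fx=4,fy=4,interpolation=cv2.INTER_CUBIC))
```

```text
(no output)
```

View pics/crop_shelf.png

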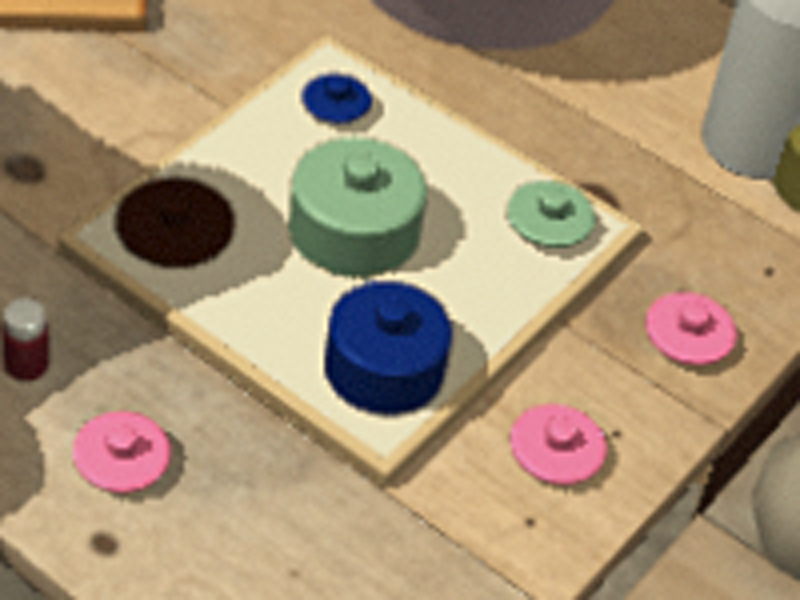

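View pics/crop_board.png

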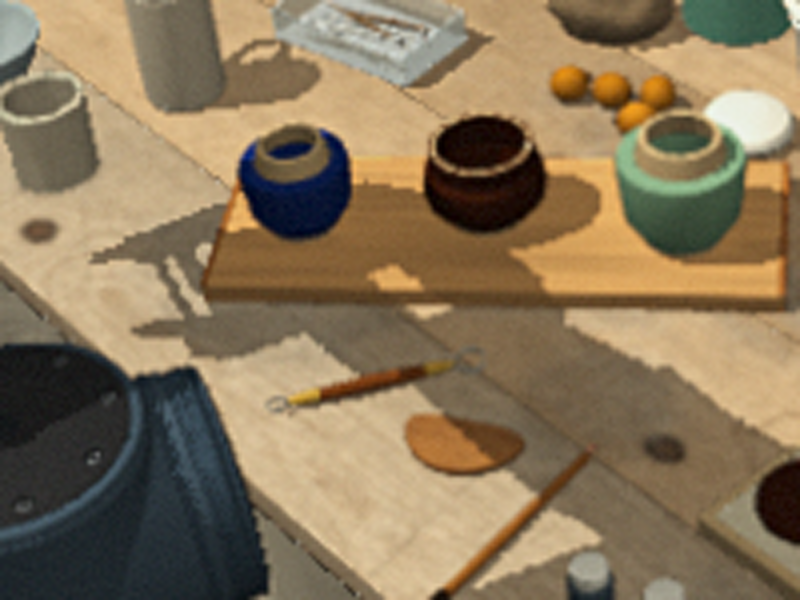

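The three pink lids at scene pixels (290,293), (400,290) and (432,262) lie off the shelf, so they are look-alikes. The green inner lid is the one on the shelf at (398,233), and the enlarged crop confirms it. The other lids on the shelf are the blue inner lid (344,204), green cap (349,230), blue cap (357,265) and brown lid (304,235). The pots are blue (173,154), brown (221,152) and celadon (270,154).

Next I'll fit the circles.

```bash
cat >> h.py <<'E'
from scipy.optimize import least_squares
DIM={ # name: base z, ring z(local of flat top band), knob r, top z, knob top
"celadon_caddy":dict(z0=.02,top=.096,R=.0315,ri=.0265),
"blue_caddy":dict(z0=.02,top=.080,R=.0265,ri=.0215),
"brown_pot":dict(z0=.02,top=.070,R=.042,ri=.036),
"celadon_inner_lid":dict(z0=.018,top=.017,R=.0305,kt=.031,kr=.010),
"celadon_cap":dict(z0=.018,top=.048,R=.0455,kt=.065,kr=.012),
"blue_inner_lid":dict(z0=.018,top=.016,R=.0255,kt=.029,kr=.009),
"blue_cap":dict(z0=.018,top=.045,R=.0395,kt=.061,kr=.011),
"brown_lid":dict(z0=.018,top=.018,R=.041,kt=.034,kr=.011)}
def discfit(C,n,guess,win=.07,dz=.004,z0=None,top=None):
    """fit outline of top band: points at z=top +-dz; for given radius R, centre by symmetric hull fit"""
    d=DIM[n]; zt=(d["z0"] if z0 is None else z0)+(d["top"] if top is None else top)
    P=C.reshape(-1,3); P=P[np.isfinite(P[:,0])]
    m=(np.hypot(P[:,0]-guess[0],P[:,1]-guess[1])<win)&(abs(P[:,2]-zt)<dz)
    Q=P[m]
    if len(Q)<8: return None,len(Q),None
    (x,y),r=cv2.minEnclosingCircle((Q[:,:2]*1000).astype(np.float32))
    return np.array([x,y])/1000,len(Q),(r/1000,np.median(Q[:,2]),d["R"])
E
python3 - <<'E'
from h import *
G=dict(celadon_caddy=(.59,.11),blue_caddy=(.4,.345),brown_pot=(.52,.24),celadon_inner_lid=(.645,-.32),celadon_cap=(.54,-.235),blue_inner_lid=(.63,-.135),blue_cap=(.46,-.33),brown_lid=(.46,-.14))
for c in ["scene","side","wrist"]:
    p=dict(np.load(c+"0.npz"));C=cloud(p)
    for n in NAMES:
        if c=="wrist": continue
        r=discfit(C,n,G[n]); print(c,n,r)
    P=C.reshape(-1,3); 
    for nm,b in [("table",(.3,.4,-.1,0)),("shelf",(.5,.52,-.35,-.15)),]:
        m=(P[:,0]>b[0])&(P[:,0]<b[1])&(P[:,1]>b[2])&(P[:,1]<b[3]); print(nm,np.nanmedian(P[m,2]))
p=dict(np.load("wrist0.npz")); o=arm.get_obs()
Rt=o["eef_rot"];print("cam in tool",Rt.T@(-p["R"].T@p["t"]-o["eef_pos"])); print("axes in tool (cols cam x,y,z)\n",Rt.T@p["R"].T)
print("tcp px",proj(p,o["eef_pos"]), proj(p,o["eef_pos"]-Rt[:,0]*.019))
E
```

```text
scene celadon_caddy (array([0.61047131, 0.14136395]), 50, (0.03398357391357422, np.float64(0.11384074214005248), 0.0315))
scene blue_caddy (array([0.41319168, 0.37495972]), 55, (0.028910697937011717, np.float64(0.0976093625217116), 0.0265))
scene brown_pot (array([0.52197327, 0.27023087]), 67, (0.04339111328125, np.float64(0.08815162788770711), 0.042))
scene celadon_inner_lid (array([ 0.64880011, -0.31674588]), 220, (0.03195820999145508, np.float64(0.03396385963029566), 0.0305))
scene celadon_cap (array([ 0.53931622, -0.23613953]), 532, (0.06722702789306641, np.float64(0.06522207918653797), 0.0455))
scene blue_inner_lid (array([ 0.63673749, -0.1364268 ]), 141, (0.027159503936767578, np.float64(0.03335083723714697), 0.0255))
scene blue_cap (array([ 0.47162497, -0.31260703]), 472, (0.040178062438964844, np.float64(0.06164114557167012), 0.0395))
scene brown_lid (array([ 0.46323276, -0.13560246]), 452, (0.04225753402709961, np.float64(0.035334127455147746), 0.041))
table -0.0025861307142036804
shelf 0.019990200903736096
side celadon_caddy (array([0.61367773, 0.14139906]), 19, (0.03322097
[... 609 characters left out ...]
661987305, np.float64(0.031617860067300094), 0.0255))
side blue_cap (array([ 0.47390182, -0.31524557]), 345, (0.03943874359130859, np.float64(0.06054837159286197), 0.0395))
side brown_lid (array([ 0.46557239, -0.13694951]), 235, (0.04120693206787109, np.float64(0.033770705026823354), 0.041))
table -0.002282700900882613
shelf 0.03254761002052057
table -0.7824419059052964
shelf -0.7819562687701359
cam in tool [-0.16613901  0.08419915 -0.0003084 ]
axes in tool (cols cam x,y,z)
 [[-7.04801252e-04 -3.00603491e-01  9.53748942e-01]
 [-8.58987044e-04 -9.53748645e-01 -3.00604032e-01]
 [ 9.99999383e-01 -1.03112408e-03  4.13988735e-04]]
tcp px [[280.75892897 260.61152194]] [[280.84016486 278.60151882]]
```

Emit:
move_arm:
  moves:
    - [[0.6,-4,-4,-2,0,0,0],[0.6,-8,-8,-4.5,-0.1,0,0],[0.6,-8,-12.5,-7,-0.2,0,0],[0.6,-8,-17,-9.6,-0.2527,0,0],[0.6,-8,-21.5,-12.2,-0.2527,0,0],[0.6,-8,-26,-14.8,-0.2527,0,0],[0.6,-8,-30,-17.1,-0.2527,0,0],[0.6,-8,-34.1,-19.4,-0.2527,0,0]]

```text
clock: 2.15
eef_pos: [0.4072, 0.2704, 0.2989]
eef_rot: [[0.001, -1.0, 0.0], [0.0, 0.0, 1.0], [-1.0, -0.001, 0.0]]
ft_force: [0.1, 1.2, -1.5]
width: 0.601
```

Emit:
move_arm:
  moves:
    - [[0.6,0,0,0,0,0,0],[0.6,0,0,0,0,0,0]]

```text
clock: 2.35
eef_pos: [0.4064, 0.2715, 0.2985]
eef_rot: [[-0.0, -1.0, 0.002], [0.0, 0.002, 1.0], [-1.0, 0.0, 0.0]]
ft_force: [-0.2, 0.2, 0.0]
width: 0.599
```

```bash
cat >> h.py <<'E'
def st():
    o=arm.get_obs(); print("t",round(o["clock"],2),"tcp",np.round(o["eef_pos"],4),"F",np.round(o["ft_force"],1),"w",round(o["width"]*93,1),"R",np.round(o["eef_rot"],3).tolist()); return o
E
python3 - <<'E'
from h import *
st(); print(np.round(arm.get_obs()["joints"],1))
p=optics.read_camera("wrist"); save(p,"wrist1.png"); np.savez("wrist1.npz",**p); C=cloud(p)
for n,g in dict(celadon_caddy=(.611,.141),blue_caddy=(.412,.373),brown_pot=(.523,.27)).items():
    print(n,discfit(C,n,g,win=.06),proj(p,[*g,.1]))
# tall things from scene
p=dict(np.load("scene0.npz"));P=cloud(p).reshape(-1,3);m=(P[:,2]>.1)&(P[:,0]>.3)&(P[:,0]<1)&(abs(P[:,1])<.6);P=P[m]
for x in np.arange(.3,1,.1):
  print(round(x,1),[ (round(y,1),round(float(P[k,2].max()),2)) for y in np.arange(-.6,.6,.1) if (k:=(P[:,0]>=x)&(P[:,0]<x+.1)&(P[:,1]>=y)&(P[:,1]<y+.1)).sum()>5])
E
```

```text
t 2.35 tcp [0.4064 0.2715 0.2985] F [-0.2  0.2  0. ] w 55.8 R [[-0.0, -1.0, 0.002], [0.0, 0.002, 1.0], [-1.0, 0.0, 0.0]]
[ 28.3   9.3  97.3   0.   73.5 -61.6]
celadon_caddy (None, 0, None) [[178.61256581 334.36206371]]
blue_caddy (array([0.41331467, 0.37945566]), 717, (0.027075037002563477, np.float64(0.09986567762484579), 0.0265)) [[373.2739956  181.74316661]]
brown_pot (array([0.52381281, 0.27874231]), 1043, (0.042515796661376955, np.float64(0.08995848211968228), 0.042)) [[279.49844172 272.8211955 ]]
0.3 []
0.4 [(np.float64(0.5), 0.12)]
0.5 [(np.float64(-0.6), 0.12), (np.float64(0.1), 0.12)]
0.6 [(np.float64(0.1), 0.12)]
0.7 [(np.float64(-0.4), 0.16), (np.float64(-0.3), 0.11), (np.float64(-0.2), 0.11), (np.float64(-0.1), 0.11), (np.float64(-0.0), 0.11), (np.float64(0.1), 0.13), (np.float64(0.2), 0.12), (np.float64(0.5), 0.1)]
0.8 [(np.float64(-0.5), 0.18), (np.float64(-0.4), 0.22), (np.float64(-0.3), 0.11), (np.float64(-0.0), 0.13), (np.float64(0.1), 0.13), (np.float64(0.2), 0.18), (np.float64(0.3), 0.26), (np.float64(0.5), 0.33)]
0.9 [(np.float64(-0.6), 0.21), (np.float64(-0.5), 0.21), (np.float64(-0.4), 0.21), (np.float64(-0.3), 0.11), (np.float64(-0.2), 0.13), (np.float64(-0.1), 0.1), (np.float64(-0.0), 0.11), (np.float64(0.1), 0.13), (np.float64(0.2), 0.17), (np.float64(0.3), 0.26), (np.float64(0.5), 0.33)]
```

View pics/wrist1.png

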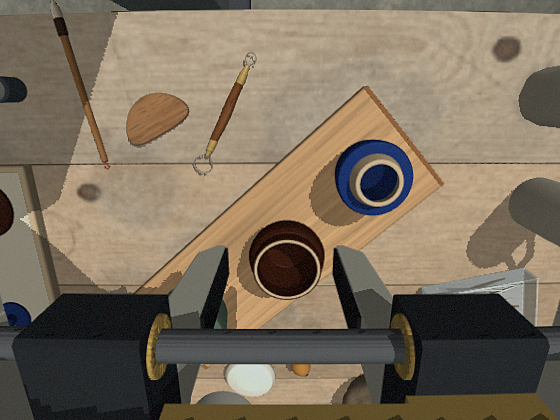

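```bash
cat >> h.py <<'E'
def overlay(p,name,circs,crop,scale=4):
    u0,v0,u1,v1=crop
    im=cv2.cvtColor(p["frame"],cv2.COLOR_RGB2BGR)[v0:v1,u0:u1]
    im=cv2.resize(im,None,fx=scale,fy=scale,interpolation=cv2.INTER_CUBIC)
    a=np.linspace(0,2*np.pi,90)
    for (x,y,z,r,col) in circs:
        q=proj(p,np.c_[x+r*np.cos(a),y+r*np.sin(a),0*a+z]); q=(q+.5-[u0,v0])*scale-.5
        cv2.polylines(im,[np.round(q).astype(np.int32)],True,col,1,cv2.LINE_AA)
    cv2.imwrite("pics/"+name,im)
E
python3 - <<'E'
from h import *
G=(0,255,0);Y=(0,255,255)
cs=[]
for n,s,w in [("blue_caddy",(.4125,.3735),(.4133,.3795)),("brown_pot",(.523,.270),(.5238,.2787)),("celadon_caddy",(.611,.141),None)]:
    d=DIM[n];z=d["z0"]+d["top"]
    cs.append((*s,z,d["R"],G))
    if w: cs.append((*w,z,d["R"],Y))
p=dict(np.load("scene0.npz")); overlay(p,"ov1.png",cs,(140,120,310,200),4)
p=dict(np.load("wrist1.npz")); overlay(p,"ov2.png",cs,(230,130,430,310),3)
p=dict(np.load("side0.npz")); overlay(p,"ov3.png",cs,(210,120,340,200),5)
E
```

```text
(no output)
```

View pics/ov1.png

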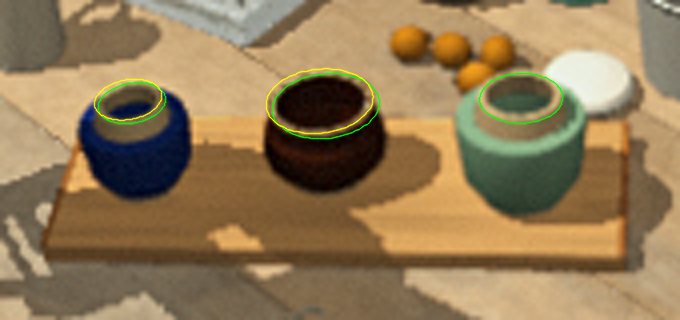

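View pics/ov2.png

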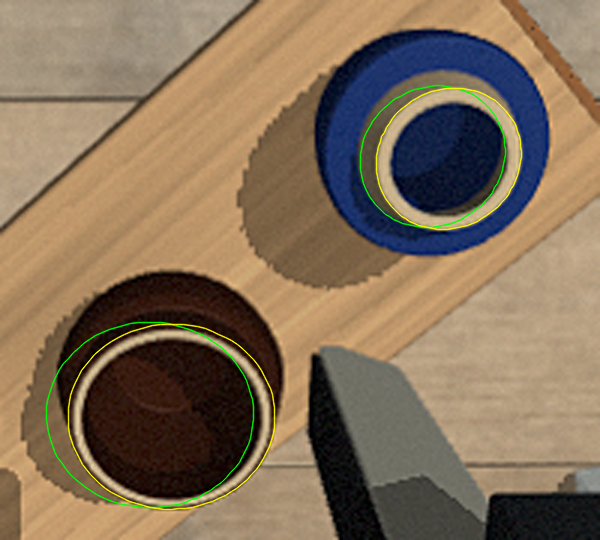

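View pics/ov3.png

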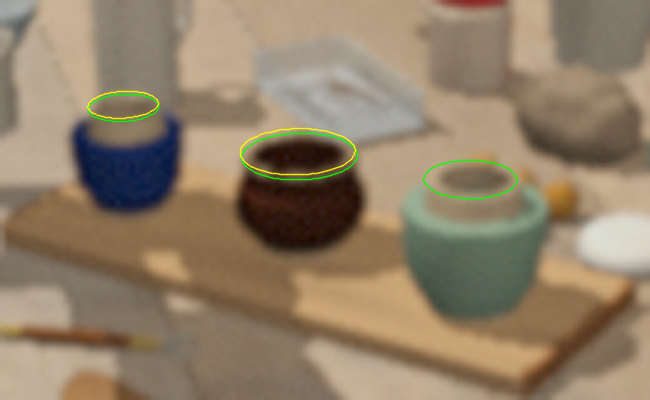

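Emit:
move_arm:
  moves:
    - [[0.6,0,-4.2,-2.6,0,0,0],[0.6,0,-8.4,-5.2,0,0,0],[0.6,0,-12.6,-7.8,0,0,0],[0.6,0,-16.8,-10.4,0,0,0],[0.6,0,-20.4,-12.7,0,0,0],[0.6,0,-20.4,-12.7,0,0,0],[0.6,0,-20.4,-12.7,0,0,0]]

```text
clock: 3.1
eef_pos: [0.6095, 0.1463, 0.298]
eef_rot: [[-0.001, -1.0, -0.001], [0.0, -0.001, 1.0], [-1.0, 0.001, 0.0]]
ft_force: [-0.6, 0.4, -0.2]
width: 0.602
```

Run:
```python
from h import *
st()
p=optics.read_camera("wrist"); save(p,"wrist2.png"); np.savez("wrist2.npz",**p); C=cloud(p)
cs=[]
for n,g in dict(celadon_caddy=(.611,.146),blue_caddy=(.412,.378),brown_pot=(.523,.278)).items():
    r=discfit(C,n,g,win=.05); print(n,r)
    if r[0] is not None: d=DIM[n]; cs.append((*r[0],d["z0"]+d["top"],d["R"],(0,255,255)))
overlay(p,"ov4.png",cs,(180,100,380,300),3)
```

```text
t 3.1 tcp [0.6095 0.1463 0.298 ] F [-0.6  0.4 -0.2] w 56.0 R [[-0.001, -1.0, -0.001], [0.0, -0.001, 1.0], [-1.0, 0.001, 0.0]]
celadon_caddy (array([0.61447369, 0.14822186]), 923, (0.03253424835205078, np.float64(0.11574983362443245), 0.0315))
blue_caddy (array([0.43406805, 0.37901758]), 225, (0.01775119972229004, np.float64(0.09950752092504893), 0.0265))
brown_pot (array([0.52444708, 0.27863031]), 1545, (0.04239225769042969, np.float64(0.0901506928734391), 0.042))
```

View pics/ov4.png

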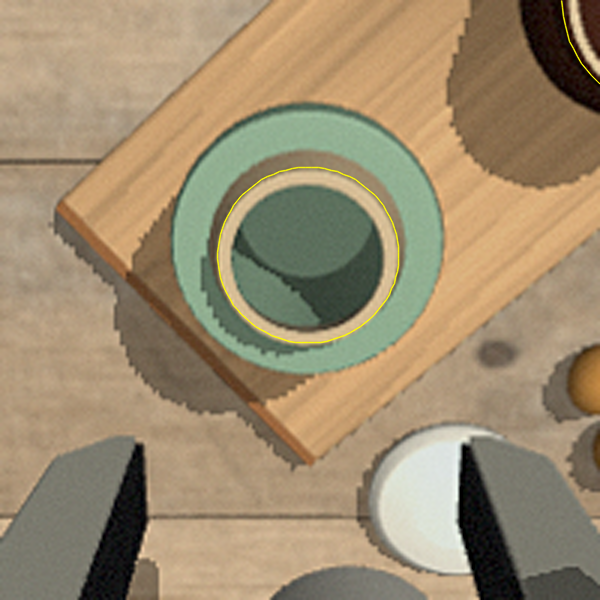

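Emit:
move_arm:
  moves:
    - [[0.6,0,-0.4,-4.8,0,0,0],[0.6,0,-0.8,-9.7,0,0,0],[0.6,0,-1.2,-14.6,0,0,0],[0.6,0,-1.6,-19.5,0,0,0],[0.6,2,-2,-24,0,0,0],[0.6,4,-2.4,-28.4,0,0,0],[0.6,6,-2.8,-32.9,0,0,0],[0.6,8,-3.2,-37.4,0,0,0]]

```text
clock: 3.95
eef_pos: [0.642, -0.2283, 0.2187]
eef_rot: [[0.001, -1.0, -0.002], [-0.0, -0.002, 1.0], [-1.0, -0.001, -0.0]]
ft_force: [1.1, 1.0, 0.2]
width: 0.6
```

Emit:
move_arm:
  moves:
    - [[0.6,2,-0.3,-3,0,0,0],[0.6,4,-0.7,-6,0,0,0],[0.6,5,-0.7,-8.6,0,0,0],[0.6,5,-0.7,-8.6,0,0,0],[0.6,5,-0.7,-8.6,0,0,0]]

```text
clock: 4.45
eef_pos: [0.6493, -0.3132, 0.1691]
eef_rot: [[0.0, -1.0, -0.001], [0.0, -0.001, 1.0], [-1.0, -0.0, 0.0]]
ft_force: [-0.3, 0.5, 0.7]
width: 0.599
```

```bash
cat > lid.py <<'E'
from h import *
import sys
n=sys.argv[1]; g=(float(sys.argv[2]),float(sys.argv[3])); tag=sys.argv[4]
o=st()
p=optics.read_camera("wrist"); np.savez("w_"+tag+".npz",**p); C=cloud(p)
d=DIM[n]; cs=[]
r=discfit(C,n,g,win=d["R"]+.015); print("disc",r)
k=discfit(C,n,r[0] if r[0] is not None else g,win=d["kr"]+.01,top=d["kt"],dz=.004); print("knob",k,d["kr"])
c=r[0]
cs=[(*c,d["z0"]+d["top"],d["R"],(0,255,255)),(*k[0],d["z0"]+d["kt"],d["kr"],(0,0,255))]
uv=proj(p,[*c,.04])[0].astype(int); u0=max(0,uv[0]-90);v0=max(0,uv[1]-90)
overlay(p,"ov_"+tag+".png",cs,(u0,v0,min(560,u0+180),min(420,v0+180)),3)
e=o["eef_pos"]; dd=np.r_[k[0],d["z0"]+d["top"]+.003]-e
print("to go tool cm (tip 3mm over disc):",np.round(o["eef_rot"].T@dd*100,2))
P=C.reshape(-1,3);m=(P[:,2]>.09)&(P[:,2]<.3)&(P[:,0]>.6)&(P[:,1]<-.2);
print("tall",m.sum())
E
python3 lid.py celadon_inner_lid .65 -.316 ci
python3 - <<'E'
from h import *
p=dict(np.load("scene0.npz"));P=cloud(p).reshape(-1,3);m=(P[:,2]>.09)&(P[:,0]>.6)&(P[:,0]<.9)&(P[:,1]>-.6)&(P[:,1]<-.1);P=P[m]
for y in np.arange(-.6,-.1,.05):
  k=(P[:,1]>=y)&(P[:,1]<y+.05)
  if k.any(): print(round(y,2),k.sum(),P[k].min(0))
E
```

```text
t 4.45 tcp [ 0.6493 -0.3132  0.1691] F [-0.3  0.5  0.7] w 55.7 R [[0.0, -1.0, -0.001], [0.0, -0.001, 1.0], [-1.0, -0.0, 0.0]]
disc (array([ 0.64915387, -0.31429901]), 2992, (0.030565729141235353, np.float64(0.03484541271117635), 0.0305))
knob (array([ 0.64877588, -0.31424734]), 349, (0.009520429611206055, np.float64(0.04849804840674665), 0.0305)) 0.01
to go tool cm (tip 3mm over disc): [13.11  0.05 -0.11]
tall 62348
-0.6 15 [ 0.74520978 -0.59980155  0.09001494]
-0.45 185 [ 0.80854794 -0.41164773  0.09166664]
-0.4 813 [ 0.79580637 -0.39995416  0.09002468]
-0.35 86 [ 0.80627344 -0.34997726  0.09016722]
-0.3 47 [ 0.81909268 -0.25863981  0.09965776]
-0.25 155 [ 0.75073374 -0.24992157  0.09536665]
-0.2 79 [ 0.72238492 -0.19990673  0.09438178]
-0.15 68 [ 0.70996172 -0.14913583  0.0931473 ]
```

View pics/ov_ci.png

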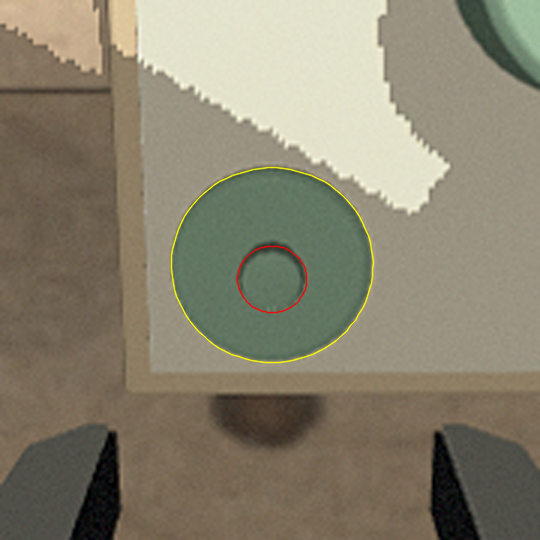

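Emit:
move_arm:
  moves:
    - [[0.6,4.5,0,0,0,0,0],[0.6,9,0,-0.1,0,0,0],[0.6,11.5,0.05,-0.1,0,0,0],[0.6,12.6,0.05,-0.1,0,0,0],[0.6,13.1,0.05,-0.1,0,0,0],[0.1,13.1,0.05,-0.1,0,0,0],[0.1,13.1,0.05,-0.1,0,0,0],[0.1,13.1,0.05,-0.1,0,0,0]]
  newtons: 15

```text
clock: 5.3
eef_pos: [0.6492, -0.3162, 0.0392]
eef_rot: [[0.002, -1.0, -0.0], [-0.001, -0.0, 1.0], [-1.0, -0.002, -0.001]]
ft_force: [0.1, 0.8, -0.4]
width: 0.389
```

Emit:
move_arm:
  moves:
    - [[0.1,0,0,0,0,0,0],[0.1,0,0,0,0,0,0],[0.1,0,0,0,0,0,0],[0.1,0,0,0,0,0,0]]

```text
clock: 5.7
eef_pos: [0.6487, -0.316, 0.0381]
eef_rot: [[0.0, -1.0, 0.0], [-0.0, 0.0, 1.0], [-1.0, -0.0, -0.0]]
ft_force: [-0.9, 1.0, 4.4]
width: 0.2
```

Emit:
move_arm:
  moves:
    - [[0.1,-0.5,0,0,0,0,0],[0.1,-2.5,0,0,0,0,0],[0.1,-6.5,0,0,0,0,0],[0.1,-10.5,0.2,1,0,0,0],[0.1,-14.5,0.6,4,0,0,0],[0.1,-18,1,8,0,0,0],[0.1,-18,1.4,12.5,0,0,0],[0.1,-18,1.8,17,0,0,0]]

```text
clock: 6.5
eef_pos: [0.6304, -0.1446, 0.2192]
eef_rot: [[0.002, -1.0, 0.001], [-0.001, 0.001, 1.0], [-1.0, -0.002, -0.001]]
ft_force: [0.3, 0.8, -1.0]
width: 0.2
```

```bash
cat > held.py <<'E'
from h import *
import sys
n=sys.argv[1]; tag=sys.argv[2]
o=st(); p=optics.read_camera("wrist"); np.savez("h_"+tag+".npz",**p); C=cloud(p); o=arm.get_obs()
T=(C-o["eef_pos"])@o["eef_rot"]   # tool coords
d=DIM[n]; P=T.reshape(-1,3); P=P[np.isfinite(P[:,0])]
m=(np.hypot(P[:,1],P[:,2])<d["R"]+.012)&(P[:,0]>-.002)&(P[:,0]<.012); Q=P[m]
print("n",m.sum(),"disc depth below tip mm",np.percentile(Q[:,0]*1000,[5,50,95]))
x=np.median(Q[:,0]); Q=Q[abs(Q[:,0]-x)<.004]
(y,z),r=cv2.minEnclosingCircle((Q[:,1:]*1000).astype(np.float32)); print("disc centre tool y,z mm",round(y,2),round(z,2),"r",round(r,2),d["R"]*1000)
A=np.c_[Q[:,1:],np.ones(len(Q))]; c=np.linalg.lstsq(A,Q[:,0],rcond=None)[0]; print("tilt deg",np.degrees(c[:2]))
save(p,"held_"+tag+".png",(150,150,430,360),2)
E
python3 held.py celadon_inner_lid ci
```

```text
t 6.5 tcp [ 0.6304 -0.1446  0.2192] F [ 0.3  0.8 -1. ] w 18.6 R [[0.002, -1.0, 0.001], [-0.001, 0.001, 1.0], [-1.0, -0.002, -0.001]]
n 4838 disc depth below tip mm [1.45134438 2.61913255 4.28341148]
disc centre tool y,z mm -1.27 -6.09 r 30.87 30.5
tilt deg [0.69875189 0.23831461]
```

View pics/held_ci.png

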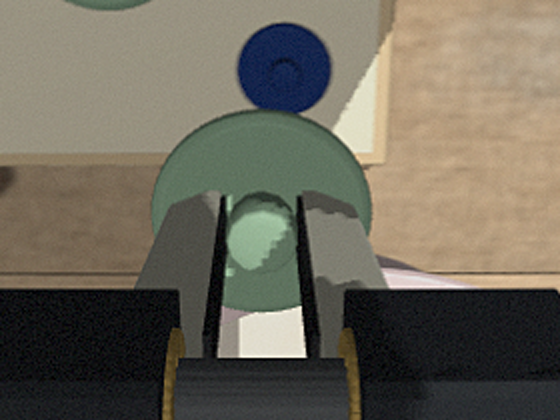

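Emit:
move_arm:
  moves:
    - [[0.1,0,0.3,4.8,0,0,0],[0.1,0,0.5,9.6,0,0,0],[0.1,0,0.8,14.4,0,0,0],[0.1,0.5,1.1,19.2,0,0,0],[0.1,1,1.4,24,0,0,0],[0.1,1.5,1.6,27.5,0,0,0],[0.1,2,1.6,29.4,0,0,0],[0.1,2,1.6,29.4,0,0,0]]

```text
clock: 7.35
eef_pos: [0.6141, 0.1497, 0.1968]
eef_rot: [[-0.001, -1.0, -0.002], [-0.0, -0.002, 1.0], [-1.0, 0.001, -0.0]]
ft_force: [0.4, -0.4, -1.5]
width: 0.199
```

Emit:
move_arm:
  moves:
    - [[0.1,0,0,0,0,0,0],[0.1,0,0,0,0,0,0],[0.1,0,0,0,0,0,0]]

```text
clock: 7.65
eef_pos: [0.6149, 0.1467, 0.1979]
eef_rot: [[0.0, -1.0, 0.002], [-0.0, 0.002, 1.0], [-1.0, -0.0, -0.0]]
ft_force: [0.0, -0.9, -1.1]
width: 0.198
```

```bash
python3 held.py celadon_inner_lid ci2
python3 - <<'E'
from h import *
st();st()
p=optics.read_camera("scene"); save(p,"s_ci2.png",(215,80,325,190),5)
p=optics.read_camera("side"); save(p,"d_ci2.png",(250,100,360,210),5)
E
```

```text
t 7.65 tcp [0.6149 0.1467 0.1979] F [ 0.  -0.9 -1.1] w 18.4 R [[0.0, -1.0, 0.002], [-0.0, 0.002, 1.0], [-1.0, -0.0, -0.0]]
n 4867 disc depth below tip mm [2.00203306 3.2446338  4.81679346]
disc centre tool y,z mm -0.62 -0.43 r 30.68 30.5
tilt deg [0.5491994  0.12714119]
t 7.7 tcp [0.6148 0.1469 0.1979] F [-0.3 -0.2 -0.4] w 18.3 R [[0.0, -1.0, 0.002], [-0.0, 0.002, 1.0], [-1.0, -0.0, -0.0]]
t 7.7 tcp [0.6148 0.1469 0.1979] F [-0.3 -0.2 -0.4] w 18.3 R [[0.0, -1.0, 0.002], [-0.0, 0.002, 1.0], [-1.0, -0.0, -0.0]]
```

View pics/s_ci2.png

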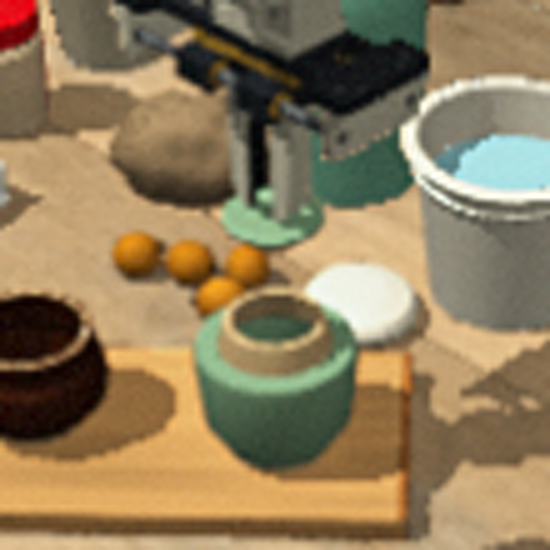

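Emit:
move_arm:
  moves:
    - [[0.1,2.5,0.1,0.15,0,0,0],[0.1,4.5,0.1,0.15,0,0,0],[0.1,5.8,0.1,0.15,0,0,0],[0.1,6.4,0.1,0.15,0,0,0],[0.1,6.7,0.1,0.15,0,0,0],[0.1,6.9,0.1,0.15,0,0,0],[0.1,7.0,0.1,0.15,0,0,0],[0.1,7.1,0.1,0.15,0,0,0]]

```text
clock: 8.6
eef_pos: [0.6138, 0.1496, 0.1271]
eef_rot: [[0.001, -1.0, 0.0], [0.0, 0.0, 1.0], [-1.0, -0.001, 0.0]]
ft_force: [-0.2, -0.5, -0.6]
width: 0.196
```

Emit:
move_arm:
  moves:
    - [[0.1,0.05,0,0,0,0,0],[0.1,0.1,0,0,0,0,0],[0.1,0.15,0,0,0,0,0],[0.1,0.2,0,0,0,0,0]]

```text
clock: 9.0
eef_pos: [0.6136, 0.1495, 0.1247]
eef_rot: [[0.0, -1.0, 0.0], [0.0, 0.0, 1.0], [-1.0, -0.0, 0.0]]
ft_force: [-0.3, 0.4, -0.5]
width: 0.199
```

```bash
python3 held.py celadon_inner_lid ci3
```

```text
t 9.0 tcp [0.6136 0.1495 0.1247] F [-0.3  0.4 -0.5] w 18.5 R [[0.0, -1.0, 0.0], [0.0, 0.0, 1.0], [-1.0, -0.0, 0.0]]
n 5475 disc depth below tip mm [1.94370292 3.26333612 9.6890855 ]
disc centre tool y,z mm -0.53 -0.64 r 31.01 30.5
tilt deg [0.57364425 0.14149634]
```

Emit:
move_arm:
  moves:
    - [[0.1,0.03,0,0,0,0,0],[0.1,0.06,0,0,0,0,0],[0.1,0.09,0,0,0,0,0],[0.1,0.09,0,0,0,0,0]]

```text
clock: 9.45
eef_pos: [0.6136, 0.1495, 0.1239]
eef_rot: [[0.0, -1.0, 0.0], [-0.0, 0.0, 1.0], [-1.0, -0.0, -0.0]]
ft_force: [-0.2, 0.5, 0.7]
width: 0.197
```

Emit:
move_arm:
  moves:
    - [[0.1,0.03,0,0,0,0,0],[0.1,0.05,0,0,0,0,0],[0.1,0.05,0,0,0,0,0]]

```text
clock: 9.75
eef_pos: [0.6137, 0.1495, 0.1236]
eef_rot: [[0.001, -1.0, 0.0], [0.0, 0.0, 1.0], [-1.0, -0.001, 0.0]]
ft_force: [-1.1, -1.9, 4.3]
width: 0.199
```

Emit:
move_arm:
  moves:
    - [[0.28,0,0,0,0,0,0],[0.4,0,0,0,0,0,0],[0.5,0,0,0,0,0,0],[0.5,0,0,0,0,0,0],[0.5,-1,0,0,0,0,0],[0.5,-4,0,0,0,0,0],[0.5,-8,0,0,0,0,0],[0.5,-12,0,0,0,0,0]]

```text
clock: 10.55
eef_pos: [0.6133, 0.1495, 0.2452]
eef_rot: [[-0.0, -1.0, 0.0], [-0.0, 0.0, 1.0], [-1.0, 0.0, -0.0]]
ft_force: [0.9, 0.1, -0.1]
width: 0.496
```

```bash
cat > placed.py <<'E'
from h import *
import sys
n=sys.argv[1]; pot=sys.argv[2]; zs=float(sys.argv[3]); g=(float(sys.argv[4]),float(sys.argv[5])); tag=sys.argv[6]
st(); p=optics.read_camera("wrist"); np.savez("p_"+tag+".npz",**p); C=cloud(p); d=DIM[n]
r=discfit(C,n,g,win=d["R"]+.015,z0=.02+zs); print("disc",r,"expected z",.02+zs+d["top"])
P=C.reshape(-1,3);m=(np.hypot(P[:,0]-r[0][0],P[:,1]-r[0][1])<d["R"]-.002)&(np.hypot(P[:,0]-r[0][0],P[:,1]-r[0][1])>d["kr"]+.003)&(abs(P[:,2]-.02-zs-d["top"])<.015);Q=P[m]
A=np.c_[Q[:,:2]-r[0],np.ones(len(Q))];c=np.linalg.lstsq(A,Q[:,2],rcond=None)[0];print("tilt deg",np.degrees(c[:2]),"z",c[2])
uv=proj(p,[*r[0],.1])[0].astype(int); u0=max(0,uv[0]-90);v0=max(0,uv[1]-90)
overlay(p,"pl_"+tag+".png",[(*r[0],.02+zs+d["top"],d["R"],(0,255,255))],(u0,v0,u0+180,v0+180),3)
p=optics.read_camera("scene"); save(p,"pls_"+tag+".png",(140,110,310,200),4)
E
python3 placed.py celadon_inner_lid celadon_caddy .084 .614 .149 ci
```

```text
t 10.55 tcp [0.6133 0.1495 0.2452] F [ 0.9  0.1 -0.1] w 46.1 R [[-0.0, -1.0, 0.0], [-0.0, 0.0, 1.0], [-1.0, 0.0, -0.0]]
disc (array([0.61434802, 0.14841873]), 3142, (0.03155094337463379, np.float64(0.1204533974750877), 0.0305)) expected z 0.12100000000000001
tilt deg [-0.54968367  0.97443852] z 0.1205061062327856
```

View pics/pl_ci.png

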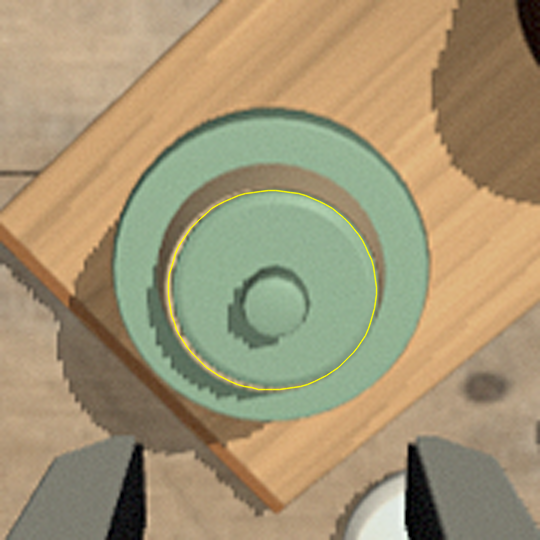

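View pics/pls_ci.png

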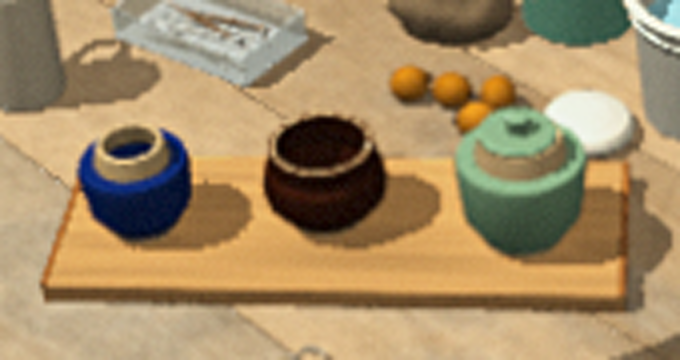

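Run:
```python
from h import *
p=dict(np.load("p_ci.npz"));C=cloud(p);P=C.reshape(-1,3)
c=np.array([.6145,.1484]);r=np.hypot(P[:,0]-c[0],P[:,1]-c[1])
for nm,r0,r1,z in [("shoulder",.038,.048,.098),("lid",.013,.0285,.121),("board",.06,.09,.02)]:
    m=(r>r0)&(r<r1)&(abs(P[:,2]-z)<.005);Q=P[m];A=np.c_[Q[:,:2]-c,np.ones(len(Q))]
    k=np.linalg.lstsq(A,Q[:,2],rcond=None)[0];print(nm,len(Q),np.degrees(k[:2]),k[2])
```

```text
shoulder 2868 [0.0371124  0.04584943] 0.09798092015367199
lid 2453 [-0.57941986  0.97528425] 0.12050137501219847
board 7193 [-0.03823386  0.04709734] 0.02004036266405966
```

Run:
```python
from h import *
for f,c,z in [("p_ci.npz",(.6145,.1484),.121),("w_ci.npz",(.649,-.3142),.035),("wrist2.npz",(.6145,.1482),.116)]:
    p=dict(np.load(f));C=cloud(p);P=C.reshape(-1,3)
    r=np.hypot(P[:,0]-c[0],P[:,1]-c[1]);a=np.degrees(np.arctan2(P[:,1]-c[1],P[:,0]-c[0]))
    rr=(.014,.020,.025,.029) if "wrist2" not in f else (.0275,.0305)
    for r0,r1 in zip(rr,rr[1:]):
        print(f,r0,[round(float(np.median(P[k,2]))*1e3,2) for s in range(-180,180,45) if (k:=(r>r0)&(r<r1)&(a>=s)&(a<s+45)&(abs(P[:,2]-z)<.005)).sum()>3])
```

```text
p_ci.npz 0.014 [120.71, 120.46, 120.35, 120.32, 120.62, 120.67, 120.78, 120.84]
p_ci.npz 0.02 [120.69, 120.34, 120.06, 120.19, 120.64, 120.77, 120.81, 120.77]
p_ci.npz 0.025 [120.49, 120.01, 119.63, 119.88, 120.31, 120.88, 120.95, 120.65]
w_ci.npz 0.014 [34.89, 34.75, 34.99, 35.0, 35.02, 35.01, 35.18, 35.09]
w_ci.npz 0.02 [35.03, 34.9, 34.87, 34.86, 34.99, 34.99, 34.85, 34.79]
w_ci.npz 0.025 [34.7, 34.68, 34.85, 34.99, 34.78, 35.02, 34.8, 34.63]
wrist2.npz 0.0275 [115.99, 116.1, 115.98, 115.83, 115.99, 115.91, 115.95, 116.02]
```

```bash
cat > sect.py <<'E'
from h import *
import sys
def sect(C,c,z,rr,dz=.005):
    P=C.reshape(-1,3)
    r=np.hypot(P[:,0]-c[0],P[:,1]-c[1]);a=np.degrees(np.arctan2(P[:,1]-c[1],P[:,0]-c[0]))
    for r0,r1 in zip(rr,rr[1:]):
        print(r0,[(round(float(np.median(P[k,2]))*1e3,2) if k.sum()>3 else None) for s in range(-180,180,45) for k in [(r>r0)&(r<r1)&(a>=s)&(a<s+45)&(abs(P[:,2]-z)<dz)]])
    m=(r>rr[0])&(r<rr[-1])&(abs(P[:,2]-z)<dz);Q=P[m];A=np.c_[Q[:,:2]-c,np.ones(len(Q))]
    k=np.linalg.lstsq(A,Q[:,2],rcond=None)[0];print(" n",len(Q),"tilt",np.round(np.degrees(k[:2]),2),"z",round(k[2]*1e3,2))
E
python3 - <<'E'
from sect import *
st()
p=optics.read_camera("wrist"); np.savez("p_ci2.npz",**p)
sect(cloud(p),(.6145,.1484),.121,(.014,.02,.025,.029))
sect(cloud(p),(.6145,.1484),.135,(0,.004,.008))
overlay(p,"x1.png",[],(200,120,380,300),4)
E
```

```text
t 10.65 tcp [0.6157 0.15   0.2499] F [-0.6  0.1 -0.2] w 46.3 R [[0.01, -1.0, 0.0], [0.002, 0.0, 1.0], [-1.0, -0.01, 0.002]]
0.014 [120.6, 120.25, 120.38, 120.29, 120.33, 120.7, 120.87, 120.77]
0.02 [120.61, 120.34, 120.26, 120.26, 120.57, 120.67, 120.94, 120.73]
0.025 [120.52, 119.84, 119.66, 119.82, 120.11, 120.52, 120.87, 120.83]
 n 2414 tilt [-0.57  0.94] z 120.45
0 [134.54, 134.31, 134.7, 134.68, 134.4, 134.54, 135.03, 134.82]
0.004 [134.06, 133.62, 133.95, 134.2, 134.5, 134.44, 134.81, 134.31]
 n 258 tilt [0.63 3.05] z 134.33
```

View pics/x1.png

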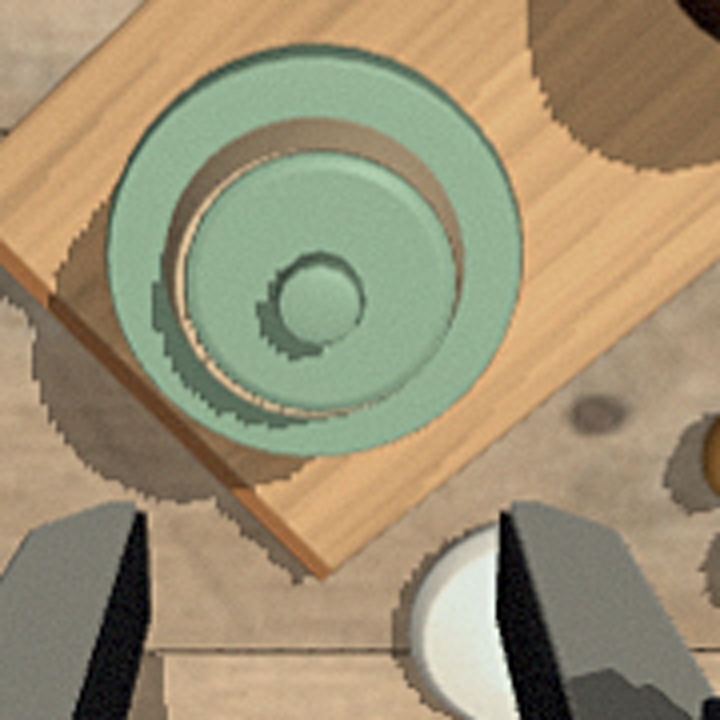

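```bash
cat >> sect.py <<'E'
def band(C,c,z,dz,win):
    P=C.reshape(-1,3);P=P[np.isfinite(P[:,0])]
    Q=P[(np.hypot(P[:,0]-c[0],P[:,1]-c[1])<win)&(abs(P[:,2]-z)<dz)]
    (x,y),r=cv2.minEnclosingCircle((Q[:,:2]*1000).astype(np.float32)); return round(x,2),round(y,2),round(r,2),len(Q)
E
python3 - <<'E'
from sect import *
for f in ["wrist2.npz","p_ci.npz","p_ci2.npz"]:
    C=cloud(dict(np.load(f))); c=(.6145,.1484)
    print(f,"shoulder",band(C,c,.098,.003,.056),"disc",band(C,c,.1205,.0025,.036),"knob",band(C,c,.135,.003,.016))
st()
p=optics.read_camera("wrist"); np.savez("p_ci3.npz",**p);C=cloud(p);print("shoulder",band(C,c,.098,.003,.056),"disc",band(C,c,.1205,.0025,.036),"knob",band(C,c,.135,.003,.016));st()
E
```

```text
wrist2.npz shoulder (614.89, 148.14, 50.17, 3064) disc (589.47, 155.53, 9.89, 3) knob (0.0, 0.0, 0.0, 0)
p_ci.npz shoulder (614.94, 147.95, 50.16, 4010) disc (614.05, 149.6, 30.52, 3100) knob (613.87, 149.18, 9.41, 343)
p_ci2.npz shoulder (614.87, 148.04, 50.12, 3937) disc (614.0, 149.37, 30.5, 3051) knob (613.89, 149.26, 9.3, 343)
t 10.7 tcp [0.6146 0.1498 0.2467] F [ 0.1  0.4 -0.6] w 46.4 R [[0.006, -1.0, 0.0], [0.001, 0.0, 1.0], [-1.0, -0.006, 0.001]]
shoulder (614.96, 148.07, 50.16, 3998) disc (613.95, 149.54, 30.45, 3108) knob (614.14, 149.35, 9.06, 339)
t 10.75 tcp [0.6137 0.1496 0.2444] F [-0.2 -0.1  0.1] w 46.3 R [[0.002, -1.0, 0.0], [0.0, 0.0, 1.0], [-1.0, -0.002, 0.0]]
```

Emit:
move_arm:
  moves:
    - [[0.5,4,0,0,0,0,0],[0.5,8,0,0,0,0,0],[0.5,10.8,0,0,0,0,0],[0.5,11.7,0,0,0,0,0],[0.4,12,0,0,0,0,0],[0.3,12,0,0,0,0,0],[0.1,12,0,0,0,0,0],[0.1,12,0,0,0,0,0]]
  newtons: 8

```text
clock: 11.55
eef_pos: [0.6141, 0.1497, 0.1245]
eef_rot: [[0.002, -1.0, 0.0], [0.0, 0.0, 1.0], [-1.0, -0.002, 0.0]]
ft_force: [-0.2, 0.3, 1.2]
width: 0.206
```

Emit:
move_arm:
  moves:
    - [[0.1,0,0,0,0,0,0],[0.1,0,0,0,0,0,0],[0.1,0,0,0,0,0,0],[0.1,-0.2,0,0,0,0,0],[0.1,-0.4,0,0,0,0,0],[0.1,-0.5,-0.09,-0.14,0,0,0],[0.1,-0.5,-0.09,-0.14,0,0,0],[0.1,-0.5,-0.09,-0.14,0,0,0]]

```text
clock: 12.35
eef_pos: [0.6144, 0.1481, 0.1281]
eef_rot: [[-0.0, -1.0, 0.0], [-0.0, 0.0, 1.0], [-1.0, 0.0, -0.0]]
ft_force: [-0.5, -0.4, -1.0]
width: 0.203
```

Run:
```python
from sect import *
st()
p=optics.read_camera("wrist"); np.savez("p_ci4.npz",**p);C=cloud(p);c=(.6145,.1484);print("shoulder",band(C,c,.098,.003,.056),"disc",band(C,c,.1258,.003,.036))
sect(C,c,.1258,(.014,.02,.025,.029));overlay(p,"x2.png",[],(180,120,380,300),4)
```

```text
t 12.35 tcp [0.6144 0.1481 0.1281] F [-0.5 -0.4 -1. ] w 18.9 R [[-0.0, -1.0, 0.0], [-0.0, 0.0, 1.0], [-1.0, 0.0, -0.0]]
shoulder (614.96, 147.74, 50.22, 7124) disc (613.86, 148.11, 30.28, 4483)
0.014 [124.16, 124.0, None, 123.92, 124.03, None, 124.57, 124.35]
0.02 [124.25, 123.89, None, 123.79, 124.08, None, 124.45, 124.47]
0.025 [124.08, 123.72, 123.32, 123.57, 123.83, 123.77, 124.21, 124.26]
 n 3705 tilt [-0.46  0.66] z 124.11
```

View pics/x2.png

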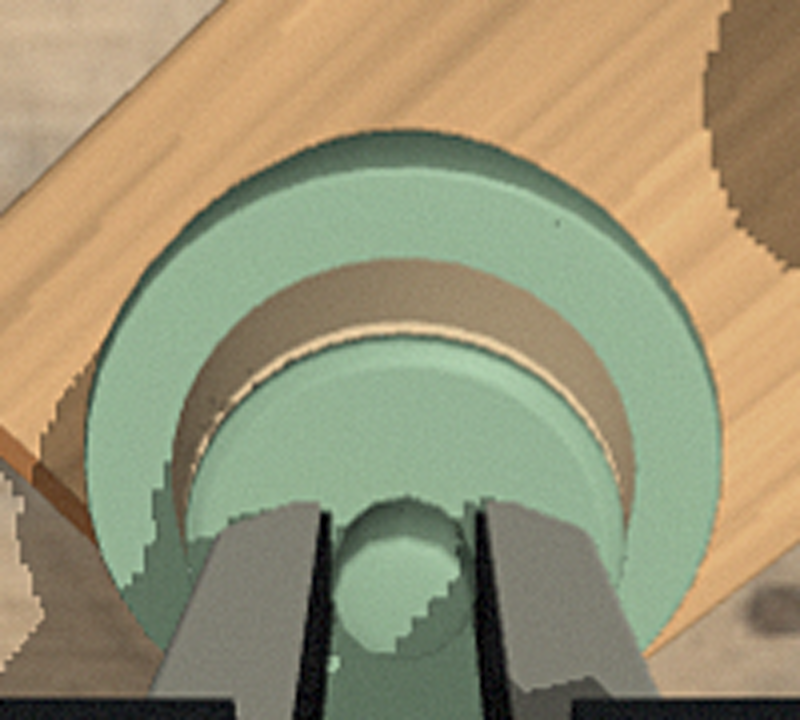

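Emit:
move_arm:
  moves:
    - [[0.1,0,-0.05,-0.02,0,0,0],[0.1,0,-0.1,-0.02,0,0,0],[0.1,0.1,-0.1,-0.02,0,0,0],[0.1,0.2,-0.1,-0.02,0,0,0],[0.1,0.25,-0.1,-0.02,0,0,0],[0.1,0.3,-0.1,-0.02,0,0,0],[0.1,0.3,-0.1,-0.02,0,0,0]]

```text
clock: 13.1
eef_pos: [0.6154, 0.148, 0.1251]
eef_rot: [[-0.0, -1.0, 0.0], [-0.0, 0.0, 1.0], [-1.0, 0.0, -0.0]]
ft_force: [0.3, -0.2, -0.4]
width: 0.202
```

Run:
```python
from sect import *
st()
p=optics.read_camera("wrist");C=cloud(p);c=(.615,.148);print("shoulder",band(C,c,.098,.003,.056),"disc",band(C,c,.1215,.0025,.036))
sect(C,c,.1215,(.014,.02,.025,.029))
```

```text
t 13.1 tcp [0.6154 0.148  0.1251] F [ 0.3 -0.2 -0.4] w 18.8 R [[-0.0, -1.0, 0.0], [-0.0, 0.0, 1.0], [-1.0, 0.0, -0.0]]
shoulder (615.19, 148.03, 50.39, 7398) disc (615.11, 148.02, 30.48, 4736)
0.014 [121.24, 120.98, None, 120.97, 121.13, None, 121.48, 121.44]
0.02 [121.25, 120.95, None, 120.99, 121.06, None, 121.65, 121.54]
0.025 [121.06, 120.83, 120.31, 120.64, 120.96, 121.18, 121.38, 121.27]
 n 3740 tilt [-0.38  0.77] z 121.15
```

Emit:
move_arm:
  moves:
    - [[0.1,0.03,0,0,0,0,0],[0.1,0.05,0,0,0,0,0],[0.25,0.05,0,0,0,0,0],[0.4,0.05,0,0,0,0,0],[0.5,0.05,0,0,0,0,0],[0.5,0,0,0,0,0,0],[0.5,-3,0,0,0,0,0],[0.5,-8,0,0,0,0,0]]

```text
clock: 13.95
eef_pos: [0.6139, 0.1477, 0.2033]
eef_rot: [[-0.006, -1.0, 0.0], [-0.001, 0.0, 1.0], [-1.0, 0.006, -0.001]]
ft_force: [-0.0, 0.1, -0.1]
width: 0.498
```

Emit:
move_arm:
  moves:
    - [[0.5,-4,0,0,0,0,0],[0.5,-4,0,0,0,0,0],[0.5,-4,0,0,0,0,0]]

```text
clock: 14.25
eef_pos: [0.6156, 0.148, 0.2458]
eef_rot: [[0.001, -1.0, 0.0], [0.0, 0.0, 1.0], [-1.0, -0.001, 0.0]]
ft_force: [0.4, 0.7, -1.1]
width: 0.501
```

```bash
cat > chk.py <<'E'
from sect import *
# chk.py tag cx cy pot_z pot_win lid_top_z R kr
a=sys.argv; tag=a[1]; c=np.array([float(a[2]),float(a[3])]); pz,pw,lz,R,kr=map(float,a[4:9])
st(); p=optics.read_camera("wrist"); np.savez("c_"+tag+".npz",**p);C=cloud(p)
print("pot",band(C,c,pz,.003,pw),"lid",band(C,c,lz,.0025,R+.006)); sect(C,c,lz,(kr+.004,(R+kr)/2,R-.002),.004)
uv=proj(p,[*c,.1])[0].astype(int); u0=max(0,uv[0]-90);v0=max(0,uv[1]-90)
overlay(p,"c_"+tag+".png",[],(u0,v0,u0+180,v0+180),3)
E
python3 chk.py ci .615 .148 .098 .056 .121 .0305 .010
```

```text
t 14.25 tcp [0.6156 0.148  0.2458] F [ 0.4  0.7 -1.1] w 46.6 R [[0.001, -1.0, 0.0], [0.0, 0.0, 1.0], [-1.0, -0.001, 0.0]]
pot (614.98, 147.91, 50.17, 4014) lid (615.32, 147.99, 30.38, 3064)
0.014 [120.5, 120.49, 120.49, 120.58, 120.67, 120.72, 120.72, 120.46]
0.02025 [120.39, 120.47, 120.56, 120.55, 120.66, 120.56, 120.53, 120.3]
 n 2375 tilt [0.32 0.1 ] z 120.51
```

View pics/c_ci.png

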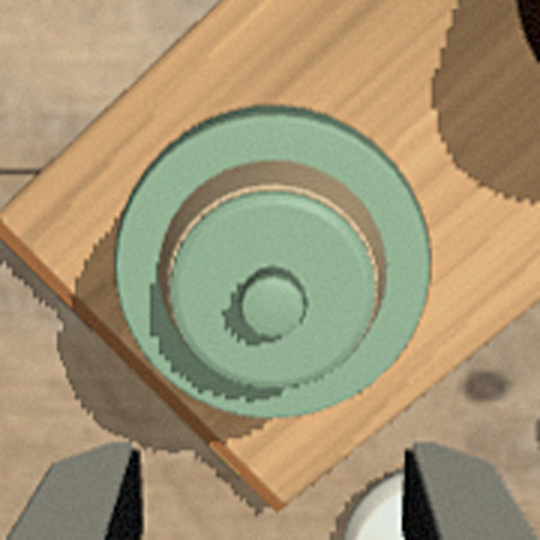

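Emit:
move_arm:
  moves:
    - [[0.6,0,0.9,-4.8,0,0,0],[0.6,0,1.8,-9.6,0,0,0],[0.6,0,2.7,-14.4,0,0,0],[0.6,0,3.6,-19.2,0,0,0],[0.6,1,4.5,-24,0,0,0],[0.6,2,5.4,-28.5,0,0,0],[0.6,3,6.5,-33,0,0,0],[0.6,4,7.5,-37,0,0,0]]

```text
clock: 15.1
eef_pos: [0.5389, -0.2238, 0.2032]
eef_rot: [[-0.002, -1.0, 0.001], [0.001, 0.001, 1.0], [-1.0, 0.002, 0.001]]
ft_force: [0.8, -0.3, -0.7]
width: 0.6
```

Emit:
move_arm:
  moves:
    - [[0.6,0.5,0,-1.2,0,0,0],[0.6,0.5,0,-1.2,0,0,0],[0.6,0.5,0,-1.2,0,0,0],[0.6,0.5,0,-1.2,0,0,0]]

```text
clock: 15.5
eef_pos: [0.5408, -0.2326, 0.2003]
eef_rot: [[0.0, -1.0, -0.001], [0.0, -0.001, 1.0], [-1.0, -0.0, 0.0]]
ft_force: [-0.2, 0.0, 0.4]
width: 0.601
```

```bash
python3 lid.py celadon_cap .54 -.234 cc
```

```text
t 15.5 tcp [ 0.5408 -0.2326  0.2003] F [-0.2  0.   0.4] w 55.9 R [[0.0, -1.0, -0.001], [0.0, -0.001, 1.0], [-1.0, -0.0, 0.0]]
disc (array([ 0.55402008, -0.21821487]), 6296, (0.045523406982421875, np.float64(0.06586720126511675), 0.0455))
knob (array([ 0.55407483, -0.21812758]), 491, (0.01139955234527588, np.float64(0.0825488995449761), 0.0455)) 0.012
to go tool cm (tip 3mm over disc): [13.13 -1.32  1.45]
tall 4
```

View pics/ov_cc.png

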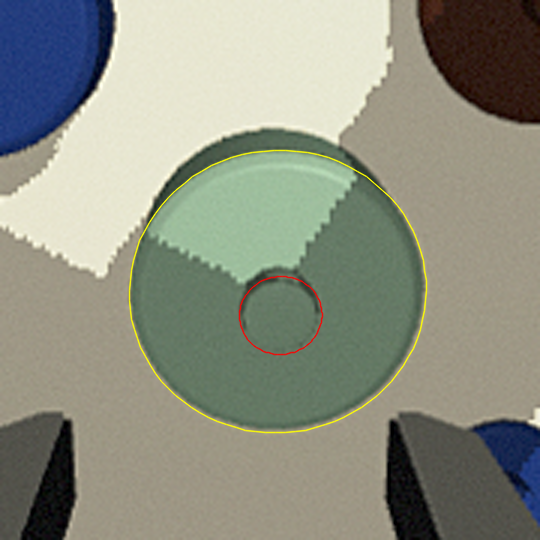

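Emit:
move_arm:
  moves:
    - [[0.6,2,-1.25,1.5,0,0,0],[0.6,6.5,-1.25,1.5,0,0,0],[0.6,10.5,-1.25,1.5,0,0,0],[0.6,12.4,-1.25,1.5,0,0,0],[0.5,13.1,-1.25,1.5,0,0,0],[0.1,13.1,-1.25,1.5,0,0,0],[0.1,13.1,-1.25,1.5,0,0,0],[0.1,13.1,-1.25,1.5,0,0,0]]
  newtons: 20

```text
clock: 16.35
eef_pos: [0.5537, -0.2192, 0.0707]
eef_rot: [[0.002, -1.0, -0.0], [-0.001, -0.0, 1.0], [-1.0, -0.002, -0.001]]
ft_force: [0.5, -0.0, -0.7]
width: 0.309
```

Emit:
move_arm:
  moves:
    - [[0.1,0,0,0,0,0,0],[0.1,0,0,0,0,0,0],[0.1,0,0,0,0,0,0],[0.1,-0.5,0,0,0,0,0],[0.1,-2.5,0,0,0,0,0],[0.1,-6.5,0,0,0,0,0],[0.1,-11,0,0,0,0,0],[0.1,-15.5,0,0,0,0,0]]

```text
clock: 17.15
eef_pos: [0.5523, -0.2189, 0.226]
eef_rot: [[-0.001, -1.0, 0.0], [0.0, 0.0, 1.0], [-1.0, 0.001, 0.0]]
ft_force: [0.6, 0.1, -2.5]
width: 0.24
```

Emit:
move_arm:
  moves:
    - [[0.1,0,-0.8,4.7,0,0,0],[0.1,0,-1.6,9.4,0,0,0],[0.1,0,-2.4,14.1,0,0,0],[0.1,0,-3.2,18.8,0,0,0],[0.1,0,-4,23.5,0,0,0],[0.1,0,-4.8,28.2,0,0,0],[0.1,0,-5.6,32.9,0,0,0],[0.1,0,-6.2,35.7,0,0,0]]

```text
clock: 17.95
eef_pos: [0.6147, 0.1411, 0.2244]
eef_rot: [[-0.0, -1.0, -0.002], [0.0, -0.002, 1.0], [-1.0, 0.0, 0.0]]
ft_force: [0.2, 0.4, -1.5]
width: 0.238
```

Emit:
move_arm:
  moves:
    - [[0.1,0,0,0.8,0,0,0],[0.1,0,0,0.9,0,0,0],[0.1,0,0,0.9,0,0,0],[0.1,0,0,0.9,0,0,0]]

```text
clock: 18.35
eef_pos: [0.6149, 0.1455, 0.2243]
eef_rot: [[-0.0, -1.0, 0.002], [-0.0, 0.002, 1.0], [-1.0, 0.0, -0.0]]
ft_force: [-0.1, 0.2, -2.0]
width: 0.243
```

```bash
python3 held.py celadon_cap cc
```

```text
t 18.35 tcp [0.6149 0.1455 0.2243] F [-0.1  0.2 -2. ] w 22.6 R [[-0.0, -1.0, 0.002], [-0.0, 0.002, 1.0], [-1.0, 0.0, -0.0]]
n 12783 disc depth below tip mm [3.57814797 4.72478422 7.13592151]
disc centre tool y,z mm -0.68 -0.51 r 45.73 45.5
tilt deg [0.23370012 0.14957936]
```

View pics/held_cc.png

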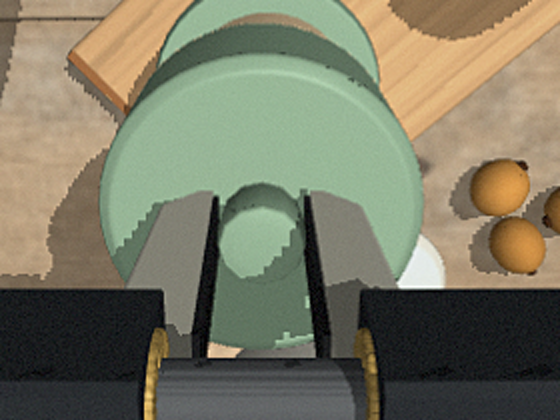

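Emit:
move_arm:
  moves:
    - [[0.1,1,0.06,0.3,0,0,0],[0.1,3,0.06,0.3,0,0,0],[0.1,5,0.06,0.3,0,0,0],[0.1,6.2,0.06,0.3,0,0,0],[0.1,6.6,0.06,0.3,0,0,0],[0.1,6.8,0.06,0.3,0,0,0],[0.1,7,0.06,0.3,0,0,0],[0.1,7,0.06,0.3,0,0,0]]

```text
clock: 19.2
eef_pos: [0.6146, 0.15, 0.1546]
eef_rot: [[0.001, -1.0, 0.0], [0.0, 0.0, 1.0], [-1.0, -0.001, 0.0]]
ft_force: [0.7, 0.9, -1.8]
width: 0.243
```

```bash
cat > ch.py <<'E'
from sect import *
# ch.py cx cy potz potwin   : compare held lid to pot while both visible
n=sys.argv[1]; pz,pw=float(sys.argv[2]),float(sys.argv[3]); c=np.array([float(sys.argv[4]),float(sys.argv[5])]); lz=float(sys.argv[6])
st(); p=optics.read_camera("wrist"); C=cloud(p); d=DIM[n]
if pw>0: print("pot",band(C,c,pz,.003,pw))
print("lid",band(C,c,lz,.003,d["R"]+.006)); sect(C,c,lz,(d["kr"]+.004,d["R"]-.003),.005)
if len(sys.argv)>7: overlay(p,sys.argv[7],[],(180,130,380,300),4)
E
python3 ch.py celadon_cap .098 0 .615 .148 .150 x3.png
```

```text
t 19.2 tcp [0.6146 0.15   0.1546] F [ 0.7  0.9 -1.8] w 22.6 R [[0.001, -1.0, 0.0], [0.0, 0.0, 1.0], [-1.0, -0.001, 0.0]]
lid (615.12, 149.58, 45.56, 12276)
0.016 [150.13, 150.16, 149.99, 150.06, 150.04, 150.03, 150.08, 150.16]
 n 10117 tilt [-0.07  0.07] z 150.08
```

View pics/x3.png

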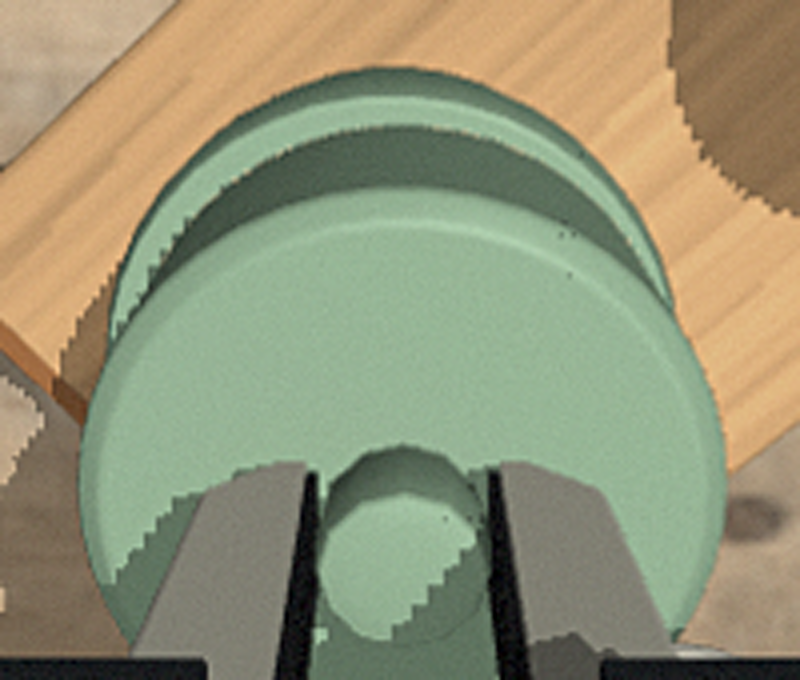

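Emit:
move_arm:
  moves:
    - [[0.1,0,0,-0.15,0,0,0],[0.1,0.1,0,-0.15,0,0,0],[0.1,0.2,0,-0.15,0,0,0],[0.1,0.28,0,-0.15,0,0,0],[0.1,0.32,0,-0.15,0,0,0],[0.1,0.35,0,-0.15,0,0,0],[0.1,0.35,0,-0.15,0,0,0]]

```text
clock: 19.95
eef_pos: [0.6143, 0.1485, 0.1507]
eef_rot: [[-0.0, -1.0, 0.0], [0.0, 0.0, 1.0], [-1.0, 0.0, 0.0]]
ft_force: [-0.4, -0.5, -2.0]
width: 0.242
```

```bash
python3 ch.py celadon_cap .098 0 .615 .148 .1465
```

```text
t 19.95 tcp [0.6143 0.1485 0.1507] F [-0.4 -0.5 -2. ] w 22.5 R [[-0.0, -1.0, 0.0], [0.0, 0.0, 1.0], [-1.0, 0.0, 0.0]]
lid (614.83, 148.28, 45.3, 12095)
0.016 [146.26, 146.27, 146.23, 146.17, 146.11, 146.09, 146.16, 146.22]
 n 10113 tilt [-0.08 -0.11] z 146.2
```

Emit:
move_arm:
  moves:
    - [[0.1,0.02,0,0,0,0,0],[0.1,0.03,0,0,0,0,0],[0.3,0.03,0,0,0,0,0],[0.4,0.03,0,0,0,0,0],[0.5,0.03,0,0,0,0,0],[0.5,-0.5,0,0,0,0,0],[0.5,-4,0,0,0,0,0],[0.5,-9,0,0,0,0,0]]

```text
clock: 20.8
eef_pos: [0.6132, 0.1482, 0.2399]
eef_rot: [[-0.005, -1.0, 0.0], [-0.001, 0.0, 1.0], [-1.0, 0.005, -0.001]]
ft_force: [-0.1, 0.2, 1.7]
width: 0.497
```

Emit:
move_arm:
  moves:
    - [[0.5,-1,0,0,0,0,0],[0.5,-1,0,0,0,0,0],[0.5,-1,0,0,0,0,0]]

```text
clock: 21.1
eef_pos: [0.6139, 0.1484, 0.2496]
eef_rot: [[-0.001, -1.0, 0.0], [-0.0, 0.0, 1.0], [-1.0, 0.001, -0.0]]
ft_force: [0.9, 0.0, 0.1]
width: 0.499
```

```bash
python3 chk.py cc .615 .148 .098 .056 .146 .0455 .012
```

```text
t 21.1 tcp [0.6139 0.1484 0.2496] F [0.9 0.  0.1] w 46.4 R [[-0.001, -1.0, 0.0], [-0.0, 0.0, 1.0], [-1.0, 0.001, -0.0]]
pot (606.78, 148.48, 49.32, 668) lid (614.48, 148.33, 45.12, 7896)
0.016 [146.01, 146.05, 146.0, 145.94, 146.02, 146.07, 146.03, 146.02]
0.028749999999999998 [145.84, 145.8, 145.91, 145.86, 145.91, 145.88, 145.9, 145.88]
 n 7107 tilt [0.06 0.08] z 145.9
```

View pics/c_cc.png

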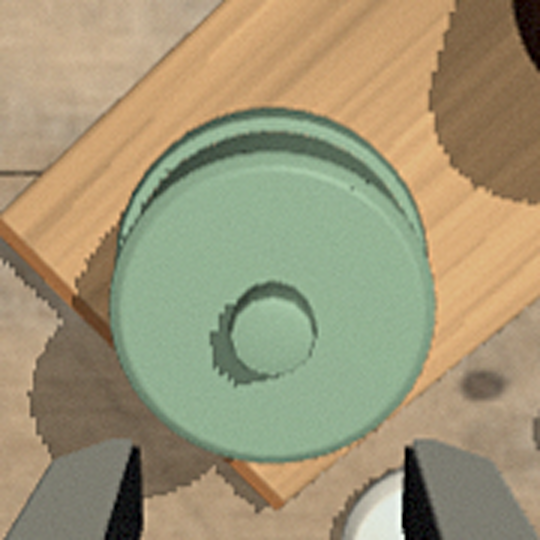

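Emit:
move_arm:
  moves:
    - [[0.5,0,-0.4,-4.8,0,0,0],[0.5,0,-0.8,-9.6,0,0,0],[0.5,0,-1.2,-14.4,0,0,0],[0.5,1.5,-1.6,-19,0,0,0],[0.5,3.5,-2,-23.4,0,0,0],[0.5,5.5,-2.3,-27,0,0,0],[0.5,7.5,-2.3,-28.3,0,0,0],[0.5,8,-2.3,-28.3,0,0,0]]

```text
clock: 21.95
eef_pos: [0.6354, -0.136, 0.1667]
eef_rot: [[-0.006, -1.0, 0.003], [0.002, 0.003, 1.0], [-1.0, 0.006, 0.002]]
ft_force: [-0.5, 0.8, -0.2]
width: 0.503
```

Emit:
move_arm:
  moves:
    - [[0.5,0,0,0,0,0,0],[0.5,0,0,0,0,0,0],[0.5,0,0,0,0,0,0]]

```text
clock: 22.25
eef_pos: [0.6378, -0.1336, 0.1718]
eef_rot: [[0.001, -1.0, -0.001], [-0.0, -0.001, 1.0], [-1.0, -0.001, -0.0]]
ft_force: [-0.8, -0.6, -0.4]
width: 0.504
```

```bash
python3 lid.py blue_inner_lid .637 -.136 bi
```

```text
t 22.25 tcp [ 0.6378 -0.1336  0.1718] F [-0.8 -0.6 -0.4] w 46.8 R [[0.001, -1.0, -0.001], [-0.0, -0.001, 1.0], [-1.0, -0.001, -0.0]]
disc (array([ 0.63649524, -0.13390967]), 2022, (0.025562387466430664, np.float64(0.03385459478706643), 0.0255))
knob (array([ 0.63616504, -0.13406487]), 281, (0.0084937744140625, np.float64(0.04642822288886566), 0.0255)) 0.009
to go tool cm (tip 3mm over disc): [13.48  0.18 -0.04]
tall 2602
```

View pics/ov_bi.png

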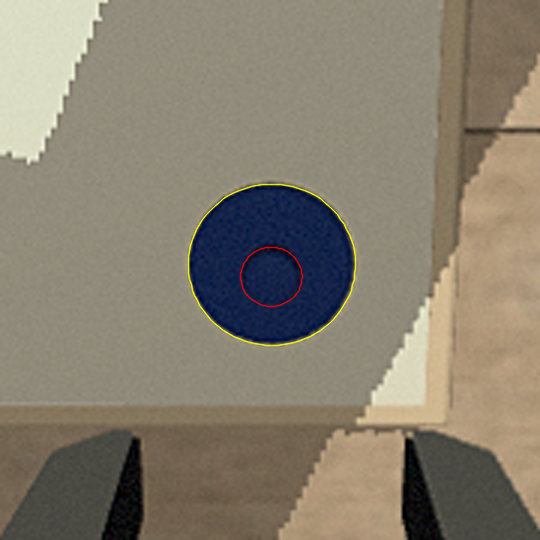

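Emit:
move_arm:
  moves:
    - [[0.5,3,0.18,0,0,0,0],[0.5,7.5,0.18,0,0,0,0],[0.5,11.3,0.18,0,0,0,0],[0.5,12.9,0.18,0,0,0,0],[0.5,13.5,0.18,0,0,0,0],[0.1,13.5,0.18,0,0,0,0],[0.1,13.5,0.18,0,0,0,0],[0.1,13.5,0.18,0,0,0,0]]
  newtons: 12

```text
clock: 23.1
eef_pos: [0.6364, -0.1348, 0.0375]
eef_rot: [[0.003, -1.0, 0.0], [-0.001, 0.0, 1.0], [-1.0, -0.003, -0.001]]
ft_force: [0.1, -0.1, 0.2]
width: 0.291
```

Emit:
move_arm:
  moves:
    - [[0.1,0,0,0,0,0,0],[0.1,0,0,0,0,0,0],[0.1,0,0,0,0,0,0],[0.1,-0.5,0,0,0,0,0],[0.1,-2.5,0,0,0,0,0],[0.1,-6.5,0,0,0,0,0],[0.1,-11,0,0,0,0,0],[0.1,-15.5,0,0,0,0,0]]

```text
clock: 23.9
eef_pos: [0.635, -0.1345, 0.1923]
eef_rot: [[-0.001, -1.0, 0.0], [0.0, 0.0, 1.0], [-1.0, 0.001, 0.0]]
ft_force: [1.1, 0.2, -0.9]
width: 0.178
```

Emit:
move_arm:
  moves:
    - [[0.1,-2.5,1.8,4.1,0,0,0],[0.1,-3,3.7,8.5,0,0,0],[0.1,-3,5.6,12.9,0,0,0],[0.1,-3,7.5,17.3,0,0,0],[0.1,-3,9.4,21.7,0,0,0],[0.1,-3,11.3,26.1,0,0,0],[0.1,-3,13.2,30.5,0,0,0],[0.1,-3,15.1,34.9,0,0,0]]

```text
clock: 24.7
eef_pos: [0.4833, 0.2159, 0.221]
eef_rot: [[0.0, -1.0, 0.0], [-0.0, 0.0, 1.0], [-1.0, -0.0, -0.0]]
ft_force: [1.2, 1.3, -0.4]
width: 0.176
```

Emit:
move_arm:
  moves:
    - [[0.1,1,1.8,4.1,0,0,0],[0.1,2,3.6,8.2,0,0,0],[0.1,3,5.4,12.3,0,0,0],[0.1,4,7.1,16.2,0,0,0],[0.1,4,7.1,16.2,0,0,0],[0.1,4,7.1,16.2,0,0,0],[0.1,4,7.1,16.2,0,0,0],[0.1,4,7.1,16.2,0,0,0]]

```text
clock: 25.5
eef_pos: [0.4143, 0.3755, 0.1811]
eef_rot: [[0.0, -1.0, 0.002], [0.0, 0.002, 1.0], [-1.0, -0.0, 0.0]]
ft_force: [-0.1, -0.8, 0.0]
width: 0.179
```

```bash
python3 held.py blue_inner_lid bi
python3 - <<'E'
from sect import *
for f in ["wrist1.npz","h_bi.npz"]:
    C=cloud(dict(np.load(f)));c=(.4133,.3795)
    print("shoulder",band(C,c,.084,.003,.05),"neck",band(C,c,.100,.003,.035))
E
```

```text
t 25.5 tcp [0.4143 0.3755 0.1811] F [-0.1 -0.8  0. ] w 16.7 R [[0.0, -1.0, 0.002], [0.0, 0.002, 1.0], [-1.0, -0.0, 0.0]]
n 3127 disc depth below tip mm [1.03294211 2.59228296 4.57478911]
disc centre tool y,z mm -0.57 0.06 r 25.71 25.5
tilt deg [ 0.75570837 -2.02217973]
shoulder (413.38, 379.55, 43.57, 2260) neck (412.99, 379.36, 26.86, 681)
shoulder (412.68, 379.91, 43.75, 3446) neck (412.43, 379.66, 27.11, 927)
```

View pics/held_bi.png

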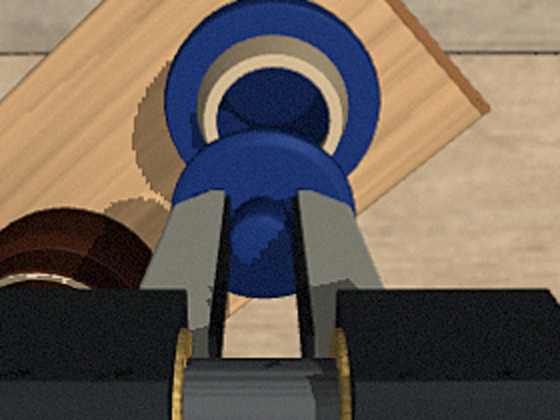

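Emit:
move_arm:
  moves:
    - [[0.1,1,0.2,0.28,0,0,0],[0.1,3,0.2,0.28,0,0,0],[0.1,5,0.2,0.28,0,0,0],[0.1,6,0.2,0.28,0,0,0],[0.1,6.4,0.2,0.28,0,0,0],[0.1,6.6,0.2,0.28,0,0,0],[0.1,6.8,0.2,0.28,0,0,0],[0.1,6.8,0.2,0.28,0,0,0]]

```text
clock: 26.35
eef_pos: [0.4117, 0.3794, 0.1131]
eef_rot: [[0.001, -1.0, 0.0], [0.0, 0.0, 1.0], [-1.0, -0.001, 0.0]]
ft_force: [-1.5, 0.1, -0.4]
width: 0.179
```

```bash
python3 ch.py blue_inner_lid .084 .05 .4130 .3797 .110 x4.png
```

```text
t 26.35 tcp [0.4117 0.3794 0.1131] F [-1.5  0.1 -0.4] w 16.7 R [[0.001, -1.0, 0.0], [0.0, 0.0, 1.0], [-1.0, -0.001, 0.0]]
pot (413.02, 379.92, 43.91, 5616)
lid (412.3, 379.35, 25.75, 3012)
0.013 [110.33, 110.08, None, 110.47, 110.86, None, 111.22, 110.94]
 n 1683 tilt [-0.11  2.16] z 110.69
```

View pics/x4.png

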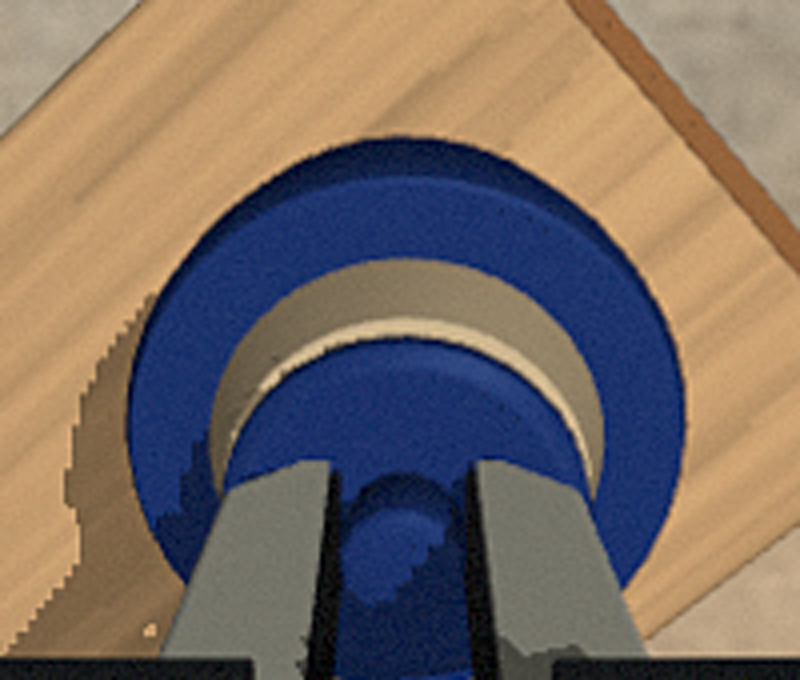

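Emit:
move_arm:
  moves:
    - [[0.1,0.1,-0.07,0.05,0,0,0],[0.1,0.2,-0.07,0.05,0,0,0],[0.1,0.3,-0.07,0.05,0,0,0],[0.1,0.38,-0.07,0.05,0,0,0],[0.1,0.44,-0.07,0.05,0,0,0],[0.1,0.48,-0.07,0.05,0,0,0],[0.1,0.5,-0.07,0.05,0,0,0]]

```text
clock: 27.1
eef_pos: [0.4122, 0.3798, 0.1077]
eef_rot: [[-0.0, -1.0, 0.0], [-0.0, 0.0, 1.0], [-1.0, 0.0, -0.0]]
ft_force: [0.2, 0.3, -0.2]
width: 0.18
```

```bash
python3 ch.py blue_inner_lid .084 .05 .4130 .3797 .1055
```

```text
t 27.1 tcp [0.4122 0.3798 0.1077] F [ 0.2  0.3 -0.2] w 16.7 R [[-0.0, -1.0, 0.0], [-0.0, 0.0, 1.0], [-1.0, 0.0, -0.0]]
pot (413.0, 380.01, 43.93, 6022)
lid (412.57, 380.11, 25.54, 3012)
0.013 [105.11, 104.87, None, 105.09, 105.45, None, 105.92, 105.54]
 n 1734 tilt [-0.21  1.74] z 105.38
```

Centred to within 0.5 mm and 0.4 mm above the seat. Releasing.

Emit:
move_arm:
  moves:
    - [[0.1,0.02,-0.03,0,0,0,0],[0.1,0.04,-0.03,0,0,0,0],[0.25,0.04,-0.03,0,0,0,0],[0.4,0.04,-0.03,0,0,0,0],[0.5,0.04,-0.03,0,0,0,0],[0.5,-0.3,-0.03,0,0,0,0],[0.5,-4,-0.03,0,0,0,0],[0.5,-9,-0.03,0,0,0,0]]

```text
clock: 27.95
eef_pos: [0.4116, 0.3789, 0.1972]
eef_rot: [[-0.004, -1.0, 0.0], [-0.003, 0.0, 1.0], [-1.0, 0.004, -0.003]]
ft_force: [0.6, 0.3, -0.2]
width: 0.494
```

Emit:
move_arm:
  moves:
    - [[0.5,-3,0,0,0,0,0],[0.5,-3,0,0,0,0,0],[0.5,-3,0,0,0,0,0]]

```text
clock: 28.25
eef_pos: [0.4125, 0.3798, 0.2279]
eef_rot: [[0.001, -1.0, 0.0], [0.0, 0.0, 1.0], [-1.0, -0.001, 0.0]]
ft_force: [-0.6, -0.7, -0.1]
width: 0.501
```

```bash
python3 chk.py bi .413 .380 .084 .05 .105 .0255 .009
```

```text
t 28.25 tcp [0.4125 0.3798 0.2279] F [-0.6 -0.7 -0.1] w 46.6 R [[0.001, -1.0, 0.0], [0.0, 0.0, 1.0], [-1.0, -0.001, 0.0]]
pot (412.91, 379.85, 43.87, 3327) lid (412.87, 380.07, 25.51, 2138)
0.013 [104.71, 104.44, 104.51, 104.5, 104.68, 104.55, 104.59, 104.48]
0.017249999999999998 [104.58, 104.58, 104.48, 104.52, 104.57, 104.67, 104.54, 104.56]
 n 1494 tilt [0.04 0.  ] z 104.56
```

View pics/c_bi.png

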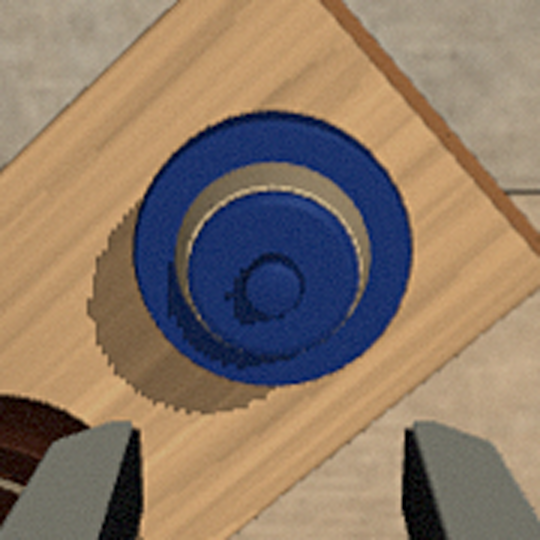

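Emit:
move_arm:
  moves:
    - [[0.6,0,-0.4,-4.9,0,0,0],[0.6,0,-0.8,-9.8,0,0,0],[0.6,0,-1.2,-14.7,0,0,0],[0.6,0,-1.7,-19.6,0,0,0],[0.6,0,-2.1,-24.5,0,0,0],[0.6,0,-2.6,-29.4,0,0,0],[0.6,0,-3,-34.3,0,0,0],[0.6,0,-3.4,-39.2,0,0,0]]

```text
clock: 29.1
eef_pos: [0.4456, -0.0141, 0.2265]
eef_rot: [[-0.002, -1.0, 0.0], [0.0, 0.0, 1.0], [-1.0, 0.002, 0.0]]
ft_force: [1.2, 0.7, 1.0]
width: 0.6
```

Emit:
move_arm:
  moves:
    - [[0.6,0,-0.5,-4.9,0,0,0],[0.6,0,-1,-9.8,0,0,0],[0.6,0,-1.4,-14.7,0,0,0],[0.6,0,-1.8,-19.6,0,0,0],[0.6,1,-2.2,-24,0,0,0],[0.6,2,-2.6,-28,0,0,0],[0.6,3.3,-2.7,-29.9,0,0,0],[0.6,3.3,-2.7,-29.9,0,0,0]]

```text
clock: 29.9
eef_pos: [0.472, -0.3124, 0.1913]
eef_rot: [[-0.004, -1.0, 0.003], [0.003, 0.003, 1.0], [-1.0, 0.004, 0.003]]
ft_force: [0.1, 0.9, 0.1]
width: 0.601
```

Emit:
move_arm:
  moves:
    - [[0.6,0,0,0,0,0,0],[0.6,0,0,0,0,0,0],[0.6,0,0,0,0,0,0]]

```text
clock: 30.2
eef_pos: [0.4737, -0.3103, 0.1952]
eef_rot: [[0.0, -1.0, -0.001], [-0.0, -0.001, 1.0], [-1.0, -0.0, -0.0]]
ft_force: [-0.3, 0.4, 0.4]
width: 0.601
```

```bash
python3 lid.py blue_cap .474 -.311 bc
```

```text
t 30.2 tcp [ 0.4737 -0.3103  0.1952] F [-0.3  0.4  0.4] w 55.9 R [[0.0, -1.0, -0.001], [-0.0, -0.001, 1.0], [-1.0, -0.0, -0.0]]
disc (array([ 0.47280127, -0.30986969]), 5170, (0.03952688598632813, np.float64(0.06281745022653858), 0.0395))
knob (array([ 0.47253802, -0.30973959]), 426, (0.01038215160369873, np.float64(0.07853997126638877), 0.0395)) 0.011
to go tool cm (tip 3mm over disc): [12.92  0.13  0.06]
tall 0
```

View pics/ov_bc.png

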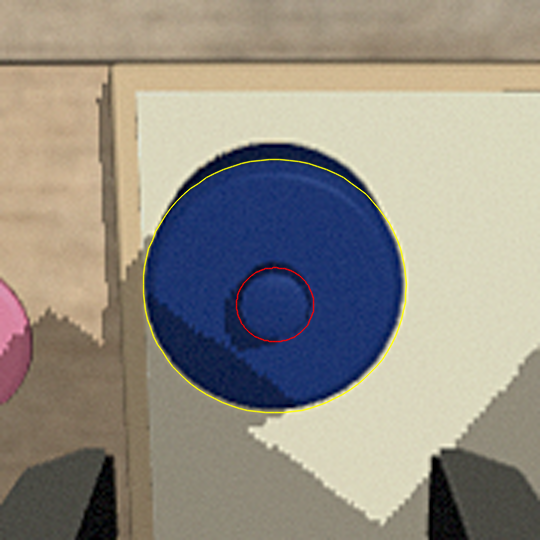

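Emit:
move_arm:
  moves:
    - [[0.6,3,0.15,0.08,0,0,0],[0.6,7.5,0.15,0.08,0,0,0],[0.6,11,0.15,0.08,0,0,0],[0.6,12.4,0.15,0.08,0,0,0],[0.5,12.9,0.15,0.08,0,0,0],[0.1,12.9,0.15,0.08,0,0,0],[0.1,12.9,0.15,0.08,0,0,0],[0.1,12.9,0.15,0.08,0,0,0]]
  newtons: 18

```text
clock: 31.05
eef_pos: [0.4726, -0.3109, 0.0672]
eef_rot: [[0.002, -1.0, 0.0], [-0.001, 0.0, 1.0], [-1.0, -0.002, -0.001]]
ft_force: [-0.1, -1.2, 0.2]
width: 0.306
```

Emit:
move_arm:
  moves:
    - [[0.1,0,0,0,0,0,0],[0.1,0,0,0,0,0,0],[0.1,0,0,0,0,0,0],[0.1,-0.5,0,0,0,0,0],[0.1,-2.5,0,0,0,0,0],[0.1,-6.5,0,0,0,0,0],[0.1,-11,0,0,0,0,0],[0.1,-15.5,0,0,0,0,0]]

```text
clock: 31.85
eef_pos: [0.4715, -0.3102, 0.2225]
eef_rot: [[-0.001, -1.0, 0.0], [0.0, 0.0, 1.0], [-1.0, 0.001, 0.0]]
ft_force: [0.7, -0.5, -2.1]
width: 0.219
```

Emit:
move_arm:
  moves:
    - [[0.1,0,0.4,4.9,0,0,0],[0.1,0,0.8,9.8,0,0,0],[0.1,0,1.2,14.7,0,0,0],[0.1,0,1.7,19.6,0,0,0],[0.1,0,2.1,24.5,0,0,0],[0.1,0,2.5,29.4,0,0,0],[0.1,0,2.9,34.3,0,0,0],[0.1,0,3.4,39.2,0,0,0]]

```text
clock: 32.65
eef_pos: [0.4374, 0.0834, 0.2212]
eef_rot: [[0.001, -1.0, 0.0], [-0.0, 0.0, 1.0], [-1.0, -0.001, -0.0]]
ft_force: [1.0, 0.1, -1.8]
width: 0.216
```

Emit:
move_arm:
  moves:
    - [[0.1,0,0.5,4.9,0,0,0],[0.1,0,0.9,9.8,0,0,0],[0.1,0,1.3,14.7,0,0,0],[0.1,0,1.7,19.6,0,0,0],[0.1,0.5,2.1,24,0,0,0],[0.1,1.5,2.5,28,0,0,0],[0.1,2.5,2.5,29.7,0,0,0],[0.1,2.5,2.5,29.7,0,0,0]]

```text
clock: 33.45
eef_pos: [0.4119, 0.3799, 0.1944]
eef_rot: [[-0.002, -1.0, -0.002], [-0.001, -0.002, 1.0], [-1.0, 0.002, -0.001]]
ft_force: [-0.6, -0.2, -1.1]
width: 0.221
```

Emit:
move_arm:
  moves:
    - [[0.1,0,0,0,0,0,0],[0.1,0,0,0,0,0,0],[0.1,0,0,0,0,0,0],[0.1,0,0,0,0,0,0]]

```text
clock: 33.85
eef_pos: [0.4134, 0.378, 0.1962]
eef_rot: [[0.001, -1.0, 0.001], [0.0, 0.001, 1.0], [-1.0, -0.001, 0.0]]
ft_force: [0.6, -0.9, -2.0]
width: 0.218
```

```bash
python3 held.py blue_cap bc
```

```text
t 33.85 tcp [0.4134 0.378  0.1962] F [ 0.6 -0.9 -2. ] w 20.3 R [[0.001, -1.0, 0.001], [0.0, 0.001, 1.0], [-1.0, -0.001, 0.0]]
n 9275 disc depth below tip mm [2.65913117 3.84662309 6.65733891]
disc centre tool y,z mm -0.56 -0.42 r 39.67 39.5
tilt deg [ 0.53986691 -0.0187292 ]
```

Emit:
move_arm:
  moves:
    - [[0.1,1,0.1,0.15,0,0,0],[0.1,3,0.1,0.15,0,0,0],[0.1,4.5,0.1,0.15,0,0,0],[0.1,5.3,0.1,0.15,0,0,0],[0.1,5.6,0.1,0.15,0,0,0],[0.1,5.8,0.1,0.15,0,0,0],[0.1,5.9,0.1,0.15,0,0,0],[0.1,5.9,0.1,0.15,0,0,0]]

```text
clock: 34.7
eef_pos: [0.4122, 0.3802, 0.1371]
eef_rot: [[0.001, -1.0, 0.0], [0.0, 0.0, 1.0], [-1.0, -0.001, 0.0]]
ft_force: [0.9, -0.0, -1.7]
width: 0.223
```

```bash
python3 ch.py blue_cap .084 0 .413 .380 .133
```

```text
t 34.7 tcp [0.4122 0.3802 0.1371] F [ 0.9 -0.  -1.7] w 20.7 R [[0.001, -1.0, 0.0], [0.0, 0.0, 1.0], [-1.0, -0.001, 0.0]]
lid (412.7, 379.87, 39.55, 8794)
0.015 [133.27, 133.31, 133.28, 133.35, 133.28, 133.16, 133.26, 133.29]
 n 6827 tilt [ 0.05 -0.03] z 133.3
```

Centred. It needs to go down about 4.2 mm.

Emit:
move_arm:
  moves:
    - [[0.1,0.1,0,0,0,0,0],[0.1,0.2,0,0,0,0,0],[0.1,0.28,0,0,0,0,0],[0.1,0.33,0,0,0,0,0],[0.1,0.36,0,0,0,0,0],[0.1,0.38,0,0,0,0,0],[0.1,0.38,0,0,0,0,0]]

```text
clock: 35.45
eef_pos: [0.412, 0.3801, 0.1329]
eef_rot: [[-0.0, -1.0, 0.0], [-0.0, 0.0, 1.0], [-1.0, 0.0, -0.0]]
ft_force: [0.5, -1.0, -0.7]
width: 0.22
```

```bash
python3 ch.py blue_cap .084 0 .413 .380 .1295
```

```text
t 35.45 tcp [0.412  0.3801 0.1329] F [ 0.5 -1.  -0.7] w 20.4 R [[-0.0, -1.0, 0.0], [-0.0, 0.0, 1.0], [-1.0, 0.0, -0.0]]
lid (412.13, 379.68, 39.38, 8586)
0.015 [129.09, 129.04, 128.99, 129.08, 129.08, 128.97, 129.08, 129.08]
 n 6823 tilt [0.01 0.01] z 129.09
```

Emit:
move_arm:
  moves:
    - [[0.1,0.01,0,0,0,0,0],[0.1,0.02,0,0,0,0,0],[0.3,0.02,0,0,0,0,0],[0.4,0.02,0,0,0,0,0],[0.5,0.02,0,0,0,0,0],[0.5,-0.5,0,0,0,0,0],[0.5,-4,0,0,0,0,0],[0.5,-9,0,0,0,0,0]]

```text
clock: 36.3
eef_pos: [0.4111, 0.3793, 0.2224]
eef_rot: [[-0.004, -1.0, 0.0], [-0.003, 0.0, 1.0], [-1.0, 0.004, -0.003]]
ft_force: [1.0, 0.3, -0.1]
width: 0.497
```

Emit:
move_arm:
  moves:
    - [[0.5,-1,0,0,0,0,0],[0.5,-1,0,0,0,0,0],[0.5,-1,0,0,0,0,0]]

```text
clock: 36.6
eef_pos: [0.4116, 0.3797, 0.2318]
eef_rot: [[-0.001, -1.0, 0.0], [-0.001, 0.0, 1.0], [-1.0, 0.001, -0.001]]
ft_force: [-1.2, -0.0, 0.1]
width: 0.5
```

```bash
python3 chk.py bc .413 .380 .084 .05 .129 .0395 .011
```

```text
t 36.6 tcp [0.4116 0.3797 0.2318] F [-1.2 -0.   0.1] w 46.5 R [[-0.001, -1.0, 0.0], [-0.001, 0.0, 1.0], [-1.0, 0.001, -0.001]]
pot (405.61, 380.12, 42.61, 550) lid (412.17, 380.13, 39.2, 5891)
0.015 [128.98, 128.88, 128.9, 129.02, 128.95, 128.94, 129.02, 129.03]
0.02525 [128.88, 128.91, 128.8, 128.81, 128.88, 128.82, 128.9, 128.83]
 n 5144 tilt [-0.01  0.04] z 128.89
```

View pics/c_bc.png

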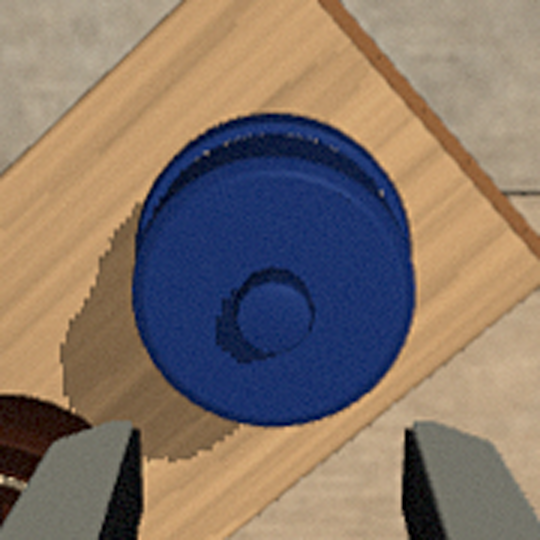

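Emit:
move_arm:
  moves:
    - [[0.6,0,-0.5,-4.9,0,0,0],[0.6,0,-1,-9.8,0,0,0],[0.6,0,-1.5,-14.7,0,0,0],[0.6,0,-2,-19.6,0,0,0],[0.6,0,-2.5,-24.5,0,0,0],[0.6,0,-3,-29.4,0,0,0],[0.6,0,-3.5,-34.3,0,0,0],[0.6,0.5,-4,-39.2,0,0,0]]

```text
clock: 37.45
eef_pos: [0.4514, -0.0139, 0.227]
eef_rot: [[-0.001, -1.0, 0.0], [0.0, 0.0, 1.0], [-1.0, 0.001, 0.0]]
ft_force: [1.6, -0.4, -0.3]
width: 0.598
```

Emit:
move_arm:
  moves:
    - [[0.6,1.5,-0.5,-4.7,0,0,0],[0.6,3.5,-1,-9,0,0,0],[0.6,5.5,-1.3,-12.2,0,0,0],[0.6,5.6,-1.3,-12.2,0,0,0],[0.6,5.6,-1.3,-12.2,0,0,0],[0.6,5.6,-1.3,-12.2,0,0,0]]

```text
clock: 38.05
eef_pos: [0.4648, -0.1331, 0.1718]
eef_rot: [[-0.001, -1.0, -0.001], [0.0, -0.001, 1.0], [-1.0, 0.001, 0.0]]
ft_force: [-0.1, 0.3, 0.2]
width: 0.599
```

```bash
python3 lid.py brown_lid .465 -.134 br
```

```text
t 38.05 tcp [ 0.4648 -0.1331  0.1718] F [-0.1  0.3  0.2] w 55.7 R [[-0.001, -1.0, -0.001], [0.0, -0.001, 1.0], [-1.0, 0.001, 0.0]]
disc (array([ 0.46437866, -0.13305316]), 5568, (0.0411339111328125, np.float64(0.035902615605436), 0.041))
knob (array([ 0.46388129, -0.13321576]), 425, (0.010303023338317872, np.float64(0.05151142420804794), 0.041)) 0.011
to go tool cm (tip 3mm over disc): [13.28  0.09 -0.02]
tall 0
```

View pics/ov_br.png

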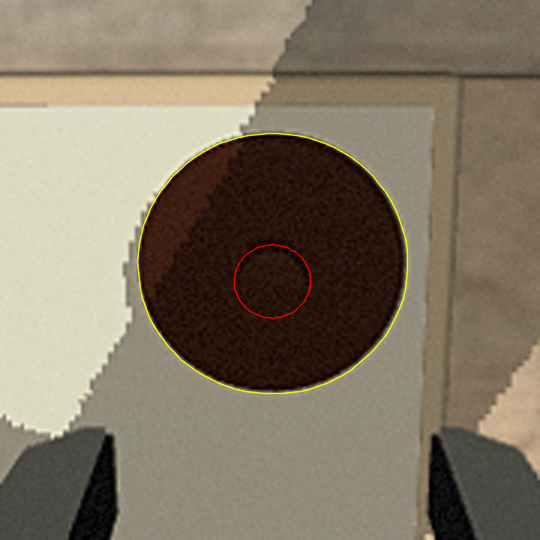

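Emit:
move_arm:
  moves:
    - [[0.6,3,0.1,0.03,0,0,0],[0.6,7.5,0.1,0.03,0,0,0],[0.6,11.2,0.1,0.03,0,0,0],[0.6,12.8,0.1,0.03,0,0,0],[0.5,13.3,0.1,0.03,0,0,0],[0.1,13.3,0.1,0.03,0,0,0],[0.1,13.3,0.1,0.03,0,0,0],[0.1,13.3,0.1,0.03,0,0,0]]
  newtons: 15

```text
clock: 38.9
eef_pos: [0.4647, -0.1338, 0.0401]
eef_rot: [[0.002, -1.0, -0.0], [-0.001, -0.0, 1.0], [-1.0, -0.002, -0.001]]
ft_force: [0.6, 0.8, -0.5]
width: 0.306
```

Emit:
move_arm:
  moves:
    - [[0.1,0,0,0,0,0,0],[0.1,0,0,0,0,0,0],[0.1,0,0,0,0,0,0],[0.1,-0.5,0,0,0,0,0],[0.1,-2.5,0,0,0,0,0],[0.1,-6.5,0,0,0,0,0],[0.1,-11,0,0,0,0,0],[0.1,-15.5,0,0,0,0,0]]

```text
clock: 39.7
eef_pos: [0.4634, -0.1335, 0.1958]
eef_rot: [[-0.001, -1.0, 0.0], [0.0, 0.0, 1.0], [-1.0, 0.001, 0.0]]
ft_force: [0.8, -0.3, -1.7]
width: 0.219
```

Emit:
move_arm:
  moves:
    - [[0.1,-1,-0.7,4.7,0,0,0],[0.1,-1,-1.4,9.5,0,0,0],[0.1,-1,-2.1,14.3,0,0,0],[0.1,-1,-2.8,19.1,0,0,0],[0.1,-1,-3.5,23.9,0,0,0],[0.1,-1,-4.2,28.7,0,0,0],[0.1,-0.5,-4.9,33.5,0,0,0],[0.1,0,-5.6,38,0,0,0]]

```text
clock: 40.5
eef_pos: [0.5198, 0.2485, 0.1942]
eef_rot: [[0.0, -1.0, -0.0], [0.0, -0.0, 1.0], [-1.0, -0.0, 0.0]]
ft_force: [0.8, -0.2, -0.2]
width: 0.22
```

Emit:
move_arm:
  moves:
    - [[0.1,1,-0.4,2.5,0,0,0],[0.1,2,-0.4,3.2,0,0,0],[0.1,2,-0.4,3.2,0,0,0],[0.1,2,-0.4,3.2,0,0,0],[0.1,2,-0.4,3.2,0,0,0]]

```text
clock: 41.0
eef_pos: [0.5243, 0.2772, 0.1746]
eef_rot: [[0.001, -1.0, 0.001], [0.0, 0.001, 1.0], [-1.0, -0.001, 0.0]]
ft_force: [0.6, -0.3, -0.9]
width: 0.22
```

```bash
python3 held.py brown_lid br
```

```text
t 41.0 tcp [0.5243 0.2772 0.1746] F [ 0.6 -0.3 -0.9] w 20.5 R [[0.001, -1.0, 0.001], [0.0, 0.001, 1.0], [-1.0, -0.001, 0.0]]
n 10296 disc depth below tip mm [2.91291722 4.01176659 5.40009879]
disc centre tool y,z mm -0.02 -0.28 r 41.41 41.0
tilt deg [0.20699257 0.07239343]
```

View pics/held_br.png

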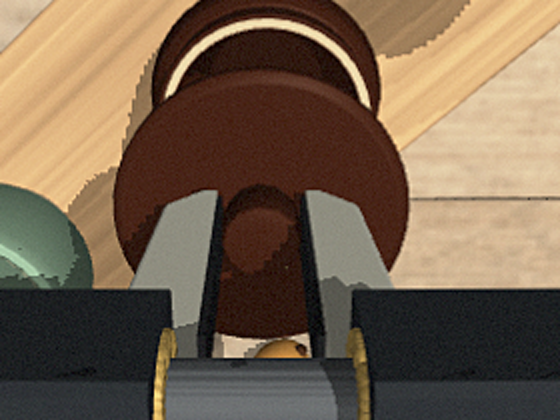

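Emit:
move_arm:
  moves:
    - [[0.1,1,0,0.13,0,0,0],[0.1,3,0,0.13,0,0,0],[0.1,5,0,0.13,0,0,0],[0.1,6,0,0.13,0,0,0],[0.1,6.5,0,0.13,0,0,0],[0.1,6.8,0,0.13,0,0,0],[0.1,7,0,0.13,0,0,0],[0.1,7,0,0.13,0,0,0]]

```text
clock: 41.85
eef_pos: [0.5242, 0.2797, 0.1043]
eef_rot: [[0.001, -1.0, 0.0], [0.0, 0.0, 1.0], [-1.0, -0.001, 0.0]]
ft_force: [-0.2, -0.5, -1.5]
width: 0.223
```

```bash
python3 ch.py brown_lid .089 0 .5243 .2787 .1005 x5.png
python3 - <<'E'
from sect import *
for f in ["wrist1.npz","wrist2.npz"]: 
    C=cloud(dict(np.load(f))); print(band(C,(.524,.2787),.090,.003,.05),band(C,(.524,.2787),.090,.0015,.05))
E
```

```text
t 41.85 tcp [0.5242 0.2797 0.1043] F [-0.2 -0.5 -1.5] w 20.8 R [[0.001, -1.0, 0.0], [0.0, 0.0, 1.0], [-1.0, -0.001, 0.0]]
lid (524.27, 279.64, 41.4, 10054)
0.015 [100.4, 100.42, 100.41, 100.47, 100.41, 100.41, 100.39, 100.43]
 n 7800 tilt [ 0.01 -0.03] z 100.43
(523.81, 278.74, 42.52, 999) (523.81, 278.8, 42.5, 894)
(524.45, 278.63, 42.39, 1494) (524.45, 278.63, 42.39, 1307)
```

View pics/x5.png

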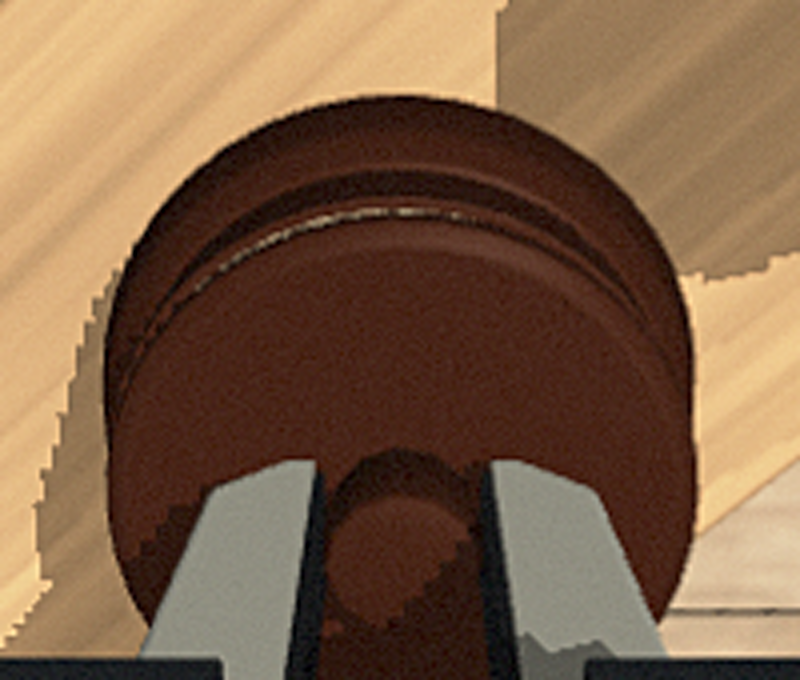

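Offset +0.9 mm in y, so I shift −0.08 and lower. The remaining drop is 4.4 mm.

Emit:
move_arm:
  moves:
    - [[0.1,0.1,0,-0.08,0,0,0],[0.1,0.2,0,-0.08,0,0,0],[0.1,0.28,0,-0.08,0,0,0],[0.1,0.34,0,-0.08,0,0,0],[0.1,0.38,0,-0.08,0,0,0],[0.1,0.4,0,-0.08,0,0,0],[0.1,0.4,0,-0.08,0,0,0]]

```text
clock: 42.6
eef_pos: [0.5241, 0.2789, 0.1]
eef_rot: [[0.0, -1.0, 0.0], [-0.0, 0.0, 1.0], [-1.0, -0.0, -0.0]]
ft_force: [0.3, -0.1, -1.3]
width: 0.222
```

```bash
python3 ch.py brown_lid .089 0 .5243 .2787 .0963
```

```text
t 42.6 tcp [0.5241 0.2789 0.1   ] F [ 0.3 -0.1 -1.3] w 20.6 R [[0.0, -1.0, 0.0], [-0.0, 0.0, 1.0], [-1.0, -0.0, -0.0]]
lid (523.95, 278.57, 41.27, 10065)
0.015 [96.05, 96.09, 96.03, 96.11, 96.08, 96.08, 96.04, 96.05]
 n 7798 tilt [ 0.03 -0.02] z 96.08
```

Emit:
move_arm:
  moves:
    - [[0.1,0.02,0,0,0,0,0],[0.1,0.03,0,0,0,0,0],[0.3,0.03,0,0,0,0,0],[0.4,0.03,0,0,0,0,0],[0.5,0.03,0,0,0,0,0],[0.5,-0.5,0,0,0,0,0],[0.5,-4,0,0,0,0,0],[0.5,-9,0,0,0,0,0]]

```text
clock: 43.45
eef_pos: [0.5228, 0.2783, 0.1892]
eef_rot: [[-0.004, -1.0, 0.0], [-0.002, 0.0, 1.0], [-1.0, 0.004, -0.002]]
ft_force: [0.7, 1.2, -0.3]
width: 0.5
```

Emit:
move_arm:
  moves:
    - [[0.5,-5,0,0,0,0,0],[0.5,-8,0,0,0,0,0],[0.5,-8,0,0,0,0,0],[0.5,-8,0,0,0,0,0]]

```text
clock: 43.85
eef_pos: [0.524, 0.2788, 0.2702]
eef_rot: [[0.001, -1.0, 0.0], [0.0, 0.0, 1.0], [-1.0, -0.001, 0.0]]
ft_force: [0.4, 0.2, -0.6]
width: 0.5
```

```bash
python3 chk.py br .5242 .2787 .089 .05 .096 .041 .011
python3 - <<'E'
from sect import *
p=optics.read_camera("wrist"); save(p,"final_w.png"); C=cloud(p)
sect(C,(.6145,.148),.146,(.016,.042),.004); sect(C,(.4125,.380),.129,(.015,.036),.004)
p=optics.read_camera("scene"); save(p,"final_s.png",(140,100,420,300),2.8)
p=optics.read_camera("side"); save(p,"final_d.png",(190,110,390,260),4)
E
```

```text
t 43.85 tcp [0.524  0.2788 0.2702] F [ 0.4  0.2 -0.6] w 46.5 R [[0.001, -1.0, 0.0], [0.0, 0.0, 1.0], [-1.0, -0.001, 0.0]]
pot (523.52, 279.31, 41.96, 149) lid (523.68, 278.81, 40.93, 4472)
0.015 [96.04, 96.03, 96.04, 95.9, 95.99, 96.03, 95.94, 95.89]
0.026000000000000002 [95.94, 95.91, 95.91, 95.88, 95.97, 95.91, 96.0, 95.96]
 n 3787 tilt [-0.    0.03] z 95.94
0.016 [146.04, 146.07, 145.94, None, None, 146.15, 146.03, 146.0]
 n 2625 tilt [ 0.3  -0.05] z 146.12
0.015 [129.1, 129.13, 129.05, 129.07, 129.01, 129.15, 129.07, 129.14]
 n 5064 tilt [-0.05  0.05] z 129.09
```

View pics/c_br.png

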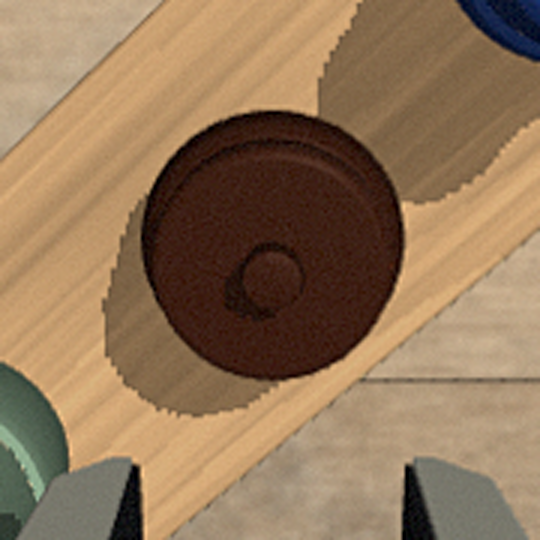

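View pics/final_s.png

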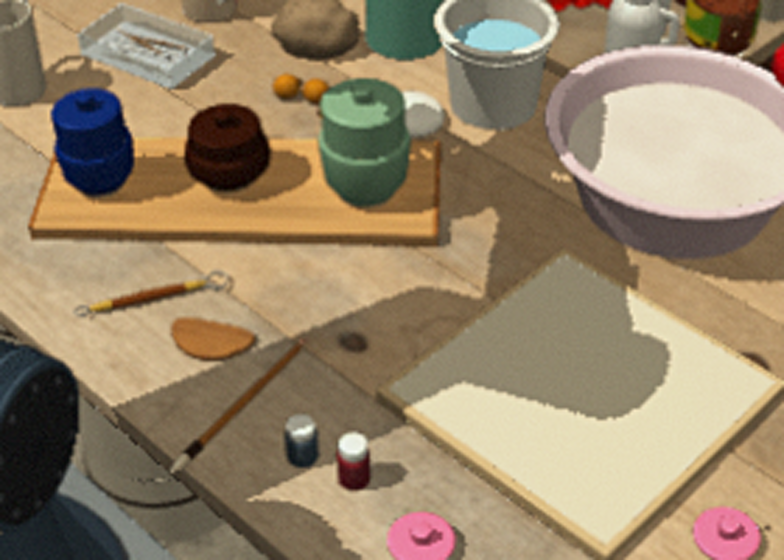

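View pics/final_d.png

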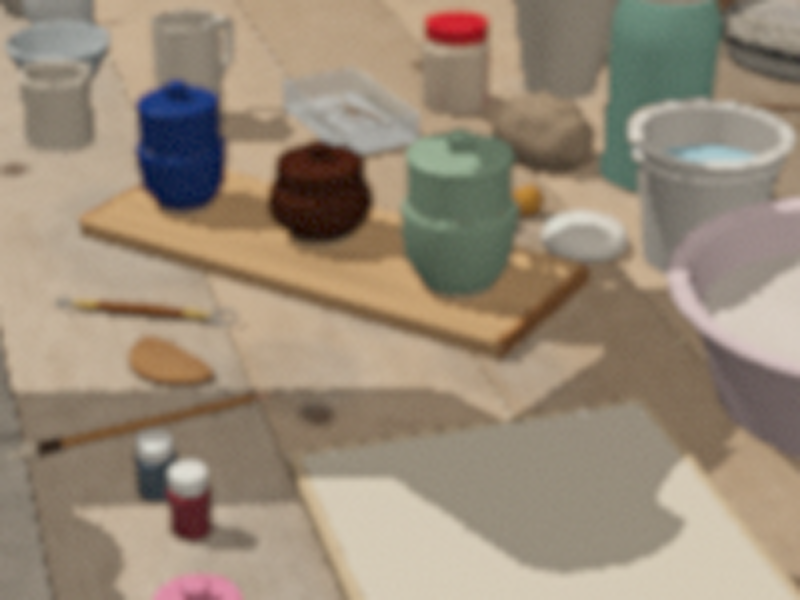

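All three pots are lidded, level and in place, the shelf is empty and the pink lids are untouched. The gripper is well clear, so I'm handing the job in.

```bash
python3 -c "
from rig import close_job; print(close_job())"
```

```text
the job is handed in; nothing more can be done
None
```

All five lids are on the pots of their own glaze and the job is handed in at about 44 s of the 152 s allowed. Each caddy got its inner lid first and then its cap, and the honey pot got its one lid.

**Seating:** In the last wrist-camera checks every lid was within about 0.5 mm of its seated height. Both caps, the blue inner lid and the brown lid were level to within about 0.1°. The green inner lid read 0.3°. In the last picture the green cap's edge was partly hidden and its slope read 0.3°, but straight after placing it had read 0.1°.

**Corrected on the way:** The green inner lid first landed about 1.7 mm off centre and tilted about 1°. I gripped it again, re-centred it and checked it before its cap went on.

**Inner lid heights:** Both inner lids read about 0.5 mm below the stated seated height but were flat and centred. I took them as fully home.

**Pots and look-alikes:** The measured pot positions stayed the same to within about 1 mm. The three pink look-alike lids were not touched. The highest force I read after a move was about 4 N.

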